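# Take up the backlash of the binding-jig stop and press the snowshoe binding home on it

### The job

The pointer at the handwheel of the drilling jig is set for this snowshoe binding, but the length stop has been wound in too far and its drive is worn: crank the handwheel back well past the pointer, at least an eighth of a turn beyond it, then bring its zero line up to the pointer turning clockwise only, so that the slack is taken up. Then let go of the crank, slide the red binding that lies in the jig along the channel until its nose bears on the stop, and press it home firmly for a moment: about one kilogram of push, never as much as one and a half. Leave it lying there with the wheel still on its mark, and leave the other things on the mat alone.

Things in the scene. Friction and masses are not known exactly. Their poses are not given: they have to be found in the camera images.
- jig: Drilling jig fixed on the mat. Origin on the mat, on its middle line; x across, y along its channel towards the handwheel, z up. Grey base plate 136 mm wide, y -250 to +200, 14 mm thick: its top is the bed (z = 14 mm). Aluminium channel sides, 84 mm apart inside, tops at z = 34 mm, y -250 to +70. Pinion box y 100 to 170, 60 mm high.
- bridge_mid (a point): Middle of the underside of the aluminium bridge with two drill bushes that crosses the channel: jig y = -40 mm (27 mm long along y, 112 mm wide), underside 66 mm and bush tops 82 mm above the mat. The binding passes under it.
- wheel_axis (a point): Point on the handwheel's upright axis at the height of the crank knob's middle (jig x 0, y 135, z 108.5 mm). The wheel is a black disc 110 mm across, its top 82 mm above the mat, with a small hub to 90 mm. It starts about 0.6 to 1.8 rad clockwise of the pointer and stays where it is left; its end stops lie 3.0 rad anticlockwise and 0.9 rad clockwise of the start.
- handwheel: The handwheel, origin on its axis at the disc's underside, z up; its x axis runs along the long white zero line to the crank knob. Turning clockwise seen from above winds the stop in (jig -y), 12 mm per rad. After a change of direction it turns 0.42 rad before the stop follows (slack). Short ticks round the rim, 40 to the turn.
- index: Aluminium pointer arm clamped round the shaft under the wheel; its tip with a black line stands beside the rim, 58 to 74 mm from the axis, top 82 mm above the mat. Origin on the wheel's axis; its x axis runs from the axis to the tip. The wheel is on its mark when the zero line and knob point to this tip. Set within 0.5 rad of jig +x; it does not turn by hand.
- knob_mid (a point): Middle of the crank knob: an upright black cylinder 21 mm across and 45 mm high that spins freely on its pin, 42 mm from the wheel's axis, foot 4 mm above the disc. Cranking takes about 2 N at the knob in the slack and about 9 N when the stop moves.
- stop: Sliding stop: aluminium block 80 mm wide, 30 mm high, in the channel, with a flat steel face to -y. Origin at the middle of the face's lower edge, on the bed; axes as the jig's. It starts wound in too far, face at jig y = -14 mm. Driven through a worn yoke with 5 mm of slack. Its stiff slide gives way at about 25 N of push.
- drive_pin (a point): Middle of the top of the steel drive block on the rack, 14 mm long (y), standing in the 19 mm slot of the stop's yoke. In the stop's frame it is at y = 52 mm when it bears on the slot's front wall (slack taken up, stop driven in) and at y = 57 mm when it bears on the rear wall (stop last drawn back).
- binding_nose (a point): Middle of the straight nose edge of the red plastic snowshoe binding in the jig's channel, 5 mm above its underside; its y axis points from heel to nose (jig +y). Binding 150 mm long, about 0.24 kg: toe plate 79 mm wide, 10 mm thick, front 92 mm; two cheeks 43 mm high; heel plate 56 mm wide.
- binding_heel (a point): Middle of the upright heel stop at the rear end of that binding: a red block 44 mm wide (x), 12 mm thick (y), 8 to 48 mm above the underside. This point is 28 mm above the underside, 6 mm in front of the flat rear face and 144 mm behind the nose.
- spare_binding: Bystander: the second red binding, same shape (150 mm long, 48 mm high), lying on the mat beyond the jig. Origin under its middle.
- goggle_case: Bystander: clear plastic goggle case, 85 x 170 x 63 mm, on the mat beyond the jig. Origin at the centre of its underside.
- bowl: Bystander: white ceramic bowl, 150 mm across, 62 mm high, on the mat beyond the jig. Origin at the centre of its underside.
- scraper: Bystander: steel ski scraper with a black grip along one edge, 85 x 130 x 14 mm, flat on the mat on the robot's side. Origin at the centre of its underside.

How it is judged:
By the outcome, as a careful person would: the job done as asked, in the order asked, and still so for the second after the job is handed in, with the robot touching nothing.
It also fails if it takes over 64 s, if anything falls off the work surface, if the arm or the gripper's body presses on something with over 40 N, if the wrist force passes 120 N, or if a joint passes its speed limit or range.

### The arm

A 7-joint arm with a two-finger parallel gripper is mounted at the origin on the work surface. World frame = base frame: x ahead of the robot, y to its left, z up, the work surface at z = 0. Lengths are in mm, angles in rad, forces in N, time in s.
With the tool pointing down it reaches from about 425 to 875 mm from the base axis. Payload 9.9 kg.
Tool frame: the origin (TCP) lies at the very end of the fingers, on their centre line; the grasp point (between the pads) lies 19 mm behind it (r.hold_point_z is the y of the grasp point in the tool frame, in mm); y points along the fingers, x is the direction in which the jaws open and shut, and the axes are right-handed (so a half turn about y gives the same grasp; the last joint's range is limited). The gripper opens to 85 mm and grips with 20 to 120 N. Pads are 22 mm wide; open, the fingers measure 114 mm over their backs; the gripper's body (76 mm by 85 mm) begins 54 mm behind the grasp point. The pads swing forward as they close: fully open they stand 13 mm farther back than shut.
Start: joints at [-0.084, 0.576, 0.025, 1.437, -0.015, 1.129, -0.057], TCP at [675.003, 0.006, 231.289] pointing down, gripper open.
Joint ranges: [-2.76, 2.76], [-0.34, 2.15], [-1.52, 1.57], [0.19, 2.46], [-1.09, 4.23], [0.17, 1.99], [-2.82, 2.82]. Speed limits (rad/s): [2.22, 2.22, 3.01, 3.01, 3.14, 3.14, 3.14].

### API

Orientations are given as [roll, pitch, yaw] about the fixed x, y, z axes, in that order (R = Rz(yaw) Ry(pitch) Rx(roll)).
In Python, from bench import r gives the robot as it stands.
- The arm moves only by the tool apply_moves, never from a script. Its argument "series" is a list of rows, each a list of 7 numbers: the shift along the tool's x, y, z in mm, then the turn, a rotation vector about the tool's x, y, z in rad, then the finger opening in mm, from 0 to 85.4. In form: [[x, y, z, wx, wy, wz, gripper], ...]. A call has exactly 10 rows; each row shifts and turns the pose as measured when the row begins, along the tool's axes as they then stand; what a row does not reach is not made up. A row lasts 1/10 s, in which the tool goes at most 50 mm and 8.59 degrees, less where a joint would pass 70% of its speed; a pose out of reach is approached as far as the arm can. A call with a gripper value outside its range is refused whole. The fingers move at their own pace and stop on an object; "grip_force" is the grip in N (left out, the last holds). Time passes only in rows, so rows that do not move let the fingers close, or fill a call up. It gives the time, the measured TCP pose, the force and the opening at its end, in the units of the state.
- r.state(): the state, without advancing time (a new reading comes with each control period).
- r.get_image(name): name is "scene" or "side" or "wrist"; returns a dict with "image" (400x640x3 uint8, red, green, blue), "intrinsics" (3x3 intrinsics, pixels), "R" (3x3) and "t" (3): a world point X has camera coordinates R X + t. Camera axes: x right, y down, z forward; pixel columns grow to the right and rows downward; lengths in mm; the calibration is good to about 2 mm. A picture is of the moment at which its call begins. There is no depth.
- r.job_done(): hands the job in, once; it reports no verdict.
The state is a dict: "time_s": time; "joints": joint angles; "joint_velocities": joint speeds; "joint_efforts": joint torques, N m; "tool_pos": TCP position; "orientation": TCP orientation; "ft_force": force on the tool from outside, world axes, zero at the start; "wrist_torque": the same for the moment, N m; "grip_width": finger opening in mm.
Only numpy, scipy, OpenCV 4.12 (cv2) and the standard library are available. Lean on these libraries where they do the work, as an engineer would, in place of code of your own. Each camera call takes 0.05 s, during which the arm holds its last target.

## Working session

There is one attempt and no reset: what is moved stays moved. The work goes in short steps, Python scripts to look and compute and a tool call to move; the robot and the scene stay as the last step left them, time stands still between calls to the robot, and variables do not carry over. Pictures are saved under pics/ and viewed, and the job is handed in when it is done.

Besides the shell and the picture viewer there is one more tool, called in YAML: its name, and indented under it one key for each argument. apply_moves: Moves the arm, as the interface text tells. Its arguments: {"type":"object","properties":{"series":{"type":"array","items":{"type":"array","items":{"type":"number"}}},"grip_force":{"type":"number"}},"required":["series"]}

```bash
ls; mkdir -p pics; python3 - <<'E'
from bench import r
import cv2
s=r.state()
print({k:s[k] for k in('time_s','tool_pos','orientation','ft_force','grip_width')}, r.hold_point_z)
for n in("scene","side","wrist"):
    d=r.get_image(n); cv2.imwrite(f"pics/{n}0.png",d["image"][:,:,::-1]); print(n,d["intrinsics"],d["R"],d["t"])
E
```

```text
pics
{'time_s': 0.0, 'tool_pos': array([6.74535924e+02, 7.74935847e-03, 2.30444974e+02]), 'orientation': array([-1.57085281e+00,  1.68983825e-03,  2.24450522e-05]), 'ft_force': array([-0.04636532, -0.18357562, -0.49004323]), 'grip_width': 85.64125916866217} -18.700000000000003
scene [[455.77626972   0.         323.03821391]
 [  0.         455.77626972 203.45280601]
 [  0.           0.           1.        ]] [[ 0.58244315  0.81286317 -0.00366674]
 [ 0.63206834 -0.45572488 -0.62674114]
 [-0.51112581  0.36272346 -0.77921891]] [-379.44216258 -259.82490162 1365.0002571 ]
side [[503.97419711   0.         322.85885864]
 [  0.         503.97419711 207.69217647]
 [  0.           0.           1.        ]] [[-0.84111163 -0.54085616  0.00241461]
 [-0.36983182  0.57187434 -0.73224597]
 [ 0.39465889 -0.6167936  -0.68103598]] [ 495.11954586  225.88651407 1337.69341684]
wrist [[325.81097463   0.         318.93015073]
 [  0.         325.81097463 197.1493703 ]
 [  0.           0.           1.        ]] [[ 9.99999863e-01 -2.70145834e-04 -4.47520830e-04]
 [-1.08307637e-04 -9.44609518e-01  3.28196354e-01]
 [-5.11393314e-04 -3.28196260e-01 -9.44609418e-01]] [-674.74586849  -43.14243085  380.0638502 ]
```

View pics/scene0.png

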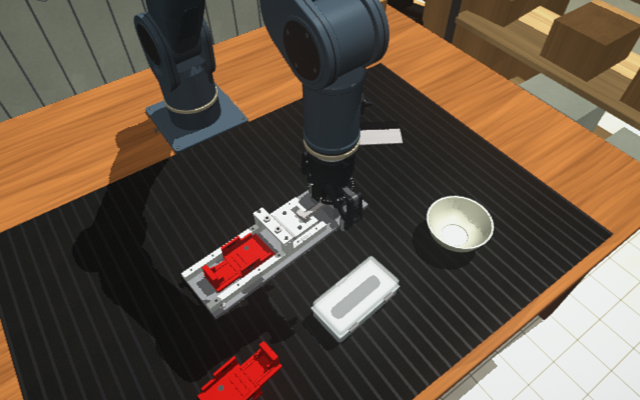

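View pics/side0.png

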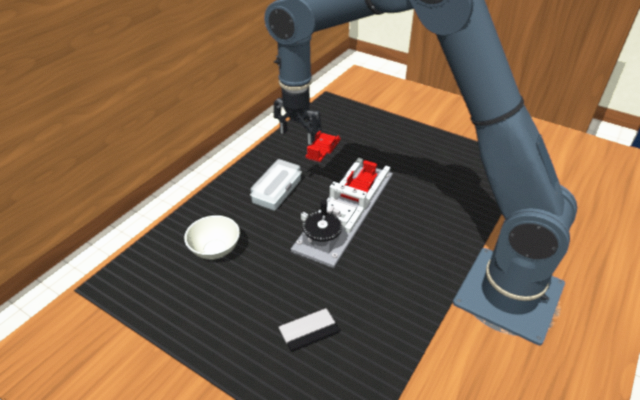

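View pics/wrist0.png

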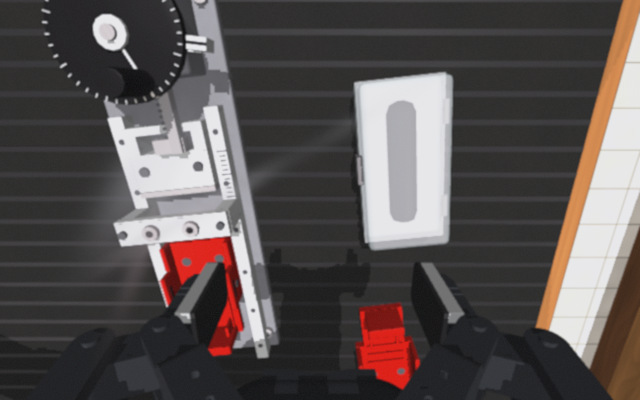

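```bash
cat > h.py <<'E'
import numpy as np, cv2
from bench import r
def ray(d,u,v):
    K,R,t=(np.array(d[k],float) for k in("intrinsics","R","t"))
    return -R.T@t, R.T@np.linalg.inv(K)@np.array([u,v,1.])
def plane(d,u,v,z):
    o,w=ray(d,u,v); return o+w*(z-o[2])/w[2]
def proj(d,X):
    K,R,t=(np.array(d[k],float) for k in("intrinsics","R","t"))
    p=K@(R@np.asarray(X,float)+t); return p[:2]/p[2]
def snap(n,name,crop=None,s=1):
    d=r.get_image(n); im=d["image"][:,:,::-1].copy()
    import pickle; pickle.dump(d,open(f"pics/{name}.pkl","wb"))
    if crop: x0,y0,x1,y1=crop; im=im[y0:y1,x0:x1]
    if s!=1: im=cv2.resize(im,None,fx=s,fy=s,interpolation=cv2.INTER_CUBIC)
    cv2.imwrite(f"pics/{name}.png",im); return d
def st():
    s=r.state(); print(round(s['time_s'],2),np.round(s['tool_pos'],1),np.round(s['orientation'],4),'F',np.round(s['ft_force'],2),round(s['grip_width'],1))
E
python3 - <<'E'
from h import *
d=snap("wrist","w1",(30,0,300,360),2)
for n,u,v,z in[("hub",110,32,90),("knobtop",118,82,131),("zero a",125,52,82),("zero b",133,68,82),("ptr",200,44,82),("basecorner",272,345,14),("base top R",213,0,14),("bush1",152,233,82),("bush2",191,228,82)]:
    print(n,np.round(plane(d,u,v,z),1))
E
```

```text
hub [511.6 122.2  90. ]
knobtop [534.2  85.1 131. ]
zero a [516.1 108.6  82. ]
zero b [520.4  96.4  82. ]
ptr [578.2 114.5  82. ]
basecorner [ 609.8 -257.7   14. ]
base top R [572.8 160.3  14. ]
bush1 [510.7 -54.6  82. ]
bush2 [549.8 -49.2  82. ]
```

View pics/w1.png

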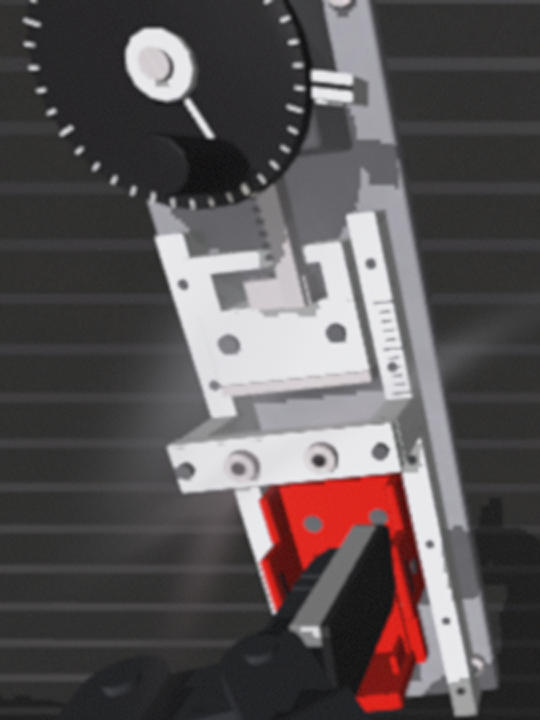

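apply_moves:
  series:
    - [-14,0,6,0,0,0,85]
    - [-14,0,6,0,0,0,85]
    - [-14,0,6,0,0,0,85]
    - [-14,0,6,0,0,0,85]
    - [-14,0,6,0,0,0,85]
    - [-14,0,6,0,0,0,85]
    - [-14,0,6,0,0,0,85]
    - [-14,0,6,0,0,0,85]
    - [-14,0,6,0,0,0,85]
    - [-14,0,6,0,0,0,85]
  grip_force: 40

```text
time_s: 1.2
tool_pos: [529.4, 60.8, 228.4]
orientation: [-1.572, 0.004, -0.002]
ft_force: [0.0, -0.4, 0.6]
grip_width: 85.0
```

```bash
python3 - <<'E'
from h import *
st()
d=snap("wrist","w2"); 
E
```

```text
1.2 [529.4  60.8 228.4] [-1.572   0.0044 -0.0021] F [ 0.05 -0.45  0.62] 85.0
```

View pics/w2.png

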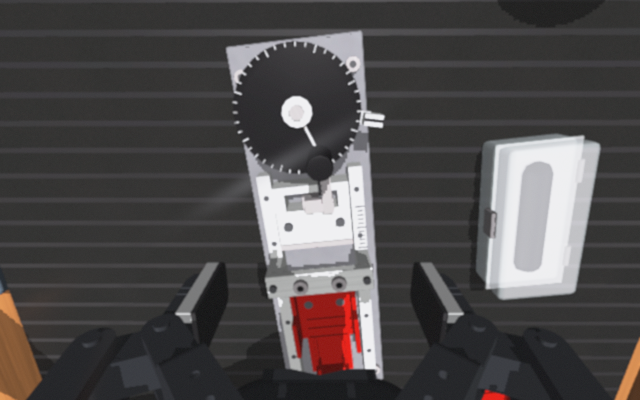

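```bash
python3 - <<'E'
from h import *
import pickle
d=pickle.load(open("pics/w2.pkl","rb")); im=d["image"][:,:,::-1]
c=cv2.resize(im[20:220,215:405],None,fx=4,fy=3 if 0 else 4,interpolation=cv2.INTER_CUBIC)
cv2.imwrite("pics/w2z.png",cv2.resize(im[25:175,220:395],None,fx=4,fy=4,interpolation=cv2.INTER_CUBIC))
g=cv2.cvtColor(im,cv2.COLOR_BGR2GRAY)
# world points for all pixels, on z=82
c0=plane(d,297,112,82)[:2]
pts=[];
for v in range(25,185):
  for u in range(225,370):
    if g[v,u]>120:
      p=plane(d,u,v,82)[:2]; q=p-c0; rr=np.hypot(*q)
      if 47<rr<57: pts.append(p)
pts=np.array(pts); 
for _ in range(5):
  A=np.c_[2*pts,np.ones(len(pts))]; x=np.linalg.lstsq(A,(pts**2).sum(1),rcond=None)[0]; c=x[:2]; R=np.sqrt(x[2]+c@c)
  e=abs(np.hypot(*(pts-c).T)-R); pts=pts[e<max(2.5,0)]
print("ring",c,R,len(pts),e.std())
m=(g>150).astype(np.uint8); n,l,s,ce=cv2.connectedComponentsWithStats(m)
k=l[112,297]; print(s[k],ce[k],"hub",plane(d,*ce[k],90))
for z,u,v in[(14,228,46),(14,361,31),(82,300,287),(82,339,284)]: print(np.round(plane(d,u,v,z),1))
E
```

```text
ring [510.73652259 122.68209876] 54.87638258163565 910 0.6366233498275209
[281  96  35  50 852] [297.50117371 113.61619718] hub [511.42485572 120.96406177  90.        ]
[438.4 180.3  14. ]
[570.7 193.4  14. ]
[509.3 -54.8  82. ]
[549.7 -51.1  82. ]
```

View pics/w2z.png

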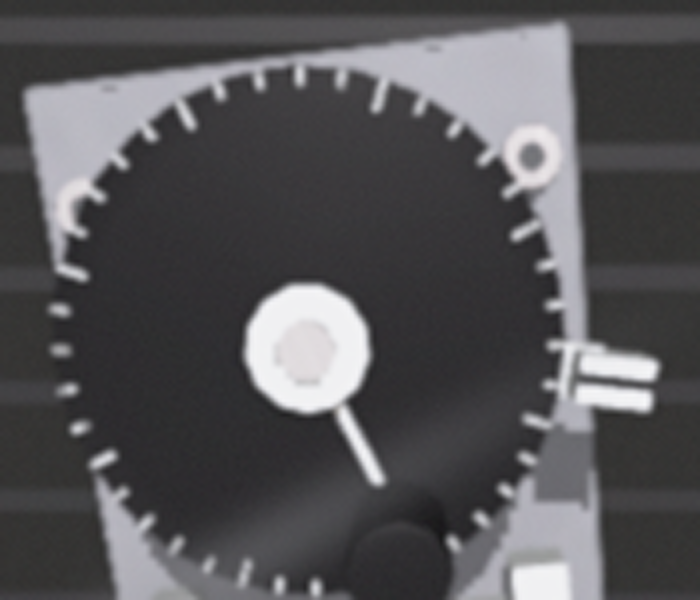

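```bash
python3 - <<'E'
from h import *
import pickle
d=pickle.load(open("pics/w2.pkl","rb"))
C=np.array([510.7,122.6])
for n,u,v,z in[("ptr in",365,120.2,82),("ptr out",383.5,121.8,82),("zero in",305.75,127,82),("zero out",315,145.75,82),("knobtop",220+400/4,25+572/4,131)]:
    p=plane(d,u+.0,v+.0,z)[:2]-C; print(n,np.round(p,1),np.hypot(*p),np.arctan2(p[1],p[0]))
E
```

```text
ptr in [58.6 -8. ] 59.10273034239011 -0.1354721403701685
ptr out [74.7 -9.4] 75.25522597355416 -0.12488467907511228
zero in [  7.1 -13.7] 15.425095156958266 -1.0913735836666199
zero out [ 15.1 -30.1] 33.697788568669324 -1.1066076795158493
knobtop [ 19.5 -38.1] 42.85738550466702 -1.0975653644200578
```

apply_moves:
  series:
    - [0,13,5,0,0,0,50]
    - [0,13,5,0,0,0,50]
    - [0,13,5,0,0,0,50]
    - [0,13,5,0,0,0,50]
    - [0,13,4,0,0,0,50]
    - [0,8,0,0,0,0,50]
    - [0,0,0,0,0,0,50]
    - [0,0,0,0,0,0,50]
    - [0,0,0,0,0,0,50]
    - [0,0,0,0,0,0,50]

```text
time_s: 2.25
tool_pos: [528.5, 85.8, 154.8]
orientation: [-1.571, 0.002, -0.001]
ft_force: [-0.9, 0.6, 0.2]
grip_width: 50.0
```

```bash
python3 - <<'E'
from h import *
st()
d=snap("wrist","w3"); d=snap("scene","s3",(230,150,430,300),4) 
E
```

```text
2.25 [528.5  85.8 154.8] [-1.5713e+00  2.4000e-03 -9.0000e-04] F [-0.92  0.56  0.21] 50.0
```

View pics/w3.png

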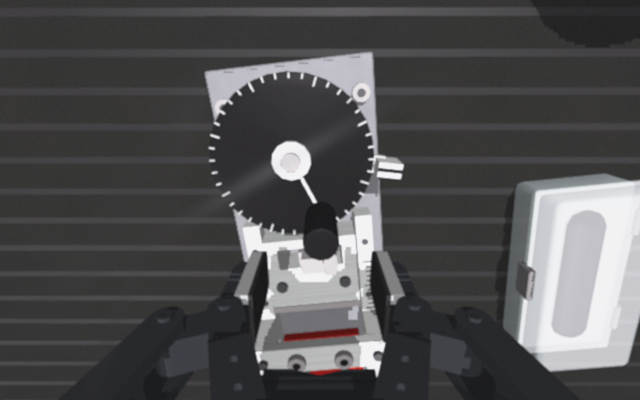

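View pics/s3.png

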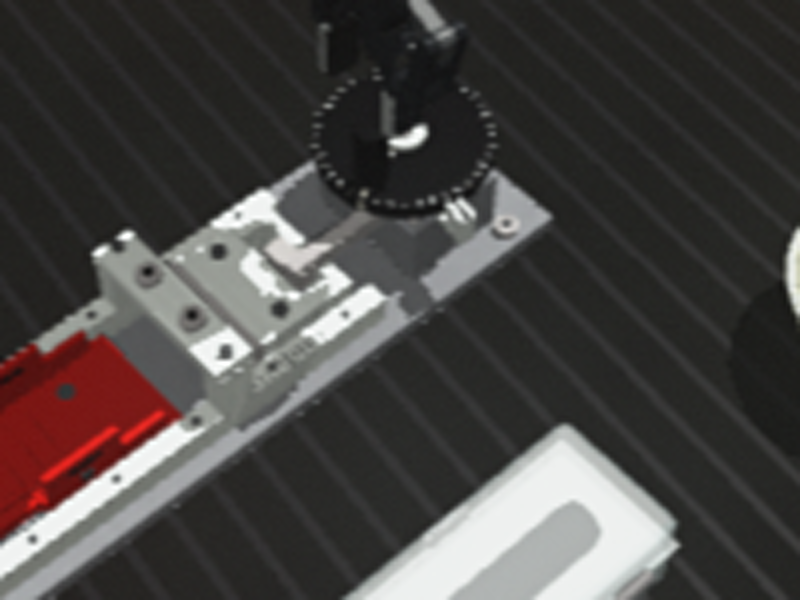

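apply_moves:
  series:
    - [0.5,12,0,0,0,0,50]
    - [0.5,12,0,0,0,0,50]
    - [0.5,12,0,0,0,0,50]
    - [0,12,0,0,0,0,50]
    - [0,10,0,0,0,0,50]
    - [0,0,0,0,0,0,50]
    - [0,0,0,0,0,0,15]
    - [0,0,0,0,0,0,15]
    - [0,0,0,0,0,0,15]
    - [0,0,0,0,0,0,15]
  grip_force: 40

```text
time_s: 3.35
tool_pos: [529.4, 85.6, 90.9]
orientation: [-1.572, 0.004, -0.001]
ft_force: [0.8, 0.8, -6.3]
grip_width: 20.2
```

```bash
python3 - <<'E'
from h import *
st()
d=snap("wrist","w4"); 
E
```

```text
3.35 [529.4  85.6  90.9] [-1.5715e+00  3.5000e-03 -8.0000e-04] F [ 0.79  0.76 -6.3 ] 20.2
```

View pics/w4.png

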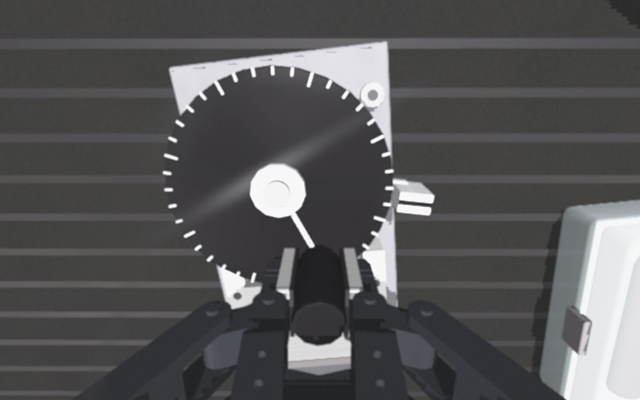

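apply_moves:
  series:
    - [3.6,-1,2.1,0,0,0,15]
    - [3.4,-1,2.4,0,0,0,15]
    - [3.2,-0.5,2.8,0,0,0,15]
    - [2.9,0,3.1,0,0,0,15]
    - [2.5,0,3.3,0,0,0,15]
    - [2.2,0,3.6,0,0,0,15]
    - [1.8,0,3.8,0,0,0,15]
    - [1.4,0,3.9,0,0,0,15]
    - [1.0,0,4.1,0,0,0,15]
    - [0.6,0,4.1,0,0,0,15]

```text
time_s: 4.4
tool_pos: [549.4, 109.0, 91.0]
orientation: [-1.586, 0.015, -0.01]
ft_force: [0.2, -9.6, -11.3]
grip_width: 20.2
```

```bash
cat >> h.py <<'E'
C=np.array([510.7,122.6])
def th():
    p=r.state()['tool_pos'][:2]-C; print('rad',np.hypot(*p),'theta',np.arctan2(p[1],p[0]))
E
python3 - <<'E'
from h import *
st();th()
d=snap("wrist","w5"); 
E
```

```text
4.4 [549.4 109.   91. ] [-1.586   0.0151 -0.0097] F [  0.2   -9.59 -11.31] 20.2
rad 41.045890655133675 theta -0.3373365387654978
```

View pics/w5.png

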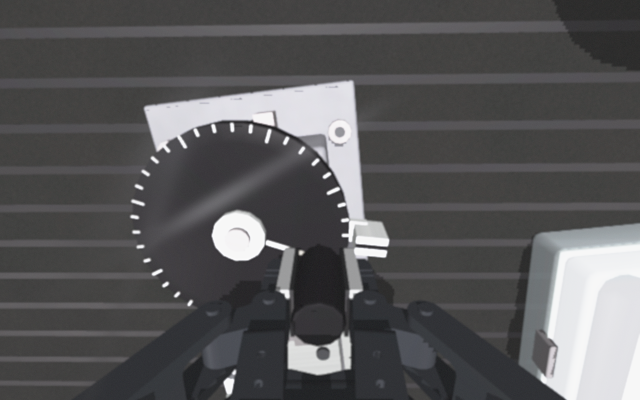

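apply_moves:
  series:
    - [1.5,0.3,5.2,0.003,0,-0.003,15]
    - [1.0,0.3,5.3,0.003,0,-0.003,15]
    - [0.5,0,5.4,0.003,0,-0.003,15]
    - [0,0,5.4,0.003,0,-0.003,15]
    - [-0.6,0,5.4,0.002,0,-0.002,15]
    - [-1.1,0,5.3,0.002,0,-0.002,15]
    - [-1.6,0,5.1,0.002,0,0,15]
    - [-2.2,0,5.0,0.002,0,0,15]
    - [-2.6,0,4.7,0.002,0,0,15]
    - [-3.1,0,4.4,0.002,0,0,15]

```text
time_s: 5.45
tool_pos: [545.6, 145.2, 91.0]
orientation: [-1.581, -0.003, -0.026]
ft_force: [5.3, -7.1, -14.0]
grip_width: 19.7
```

```bash
python3 - <<'E'
from h import *
st();th()
E
```

```text
5.45 [545.6 145.2  91. ] [-1.5808 -0.003  -0.0256] F [  5.31  -7.06 -13.98] 19.7
rad 41.58231919706117 theta 0.5755975596625212
```

apply_moves:
  series:
    - [-3.1,0,4.4,0.002,-0.004,0,15]
    - [-3.5,0,4.1,0.002,-0.004,0,15]
    - [-3.9,0,3.8,0.002,-0.004,0,15]
    - [-4.2,0,3.4,0.002,-0.004,0,15]
    - [-4.5,0,3.0,0.002,-0.004,0,15]
    - [-4.6,0,2.6,0.002,-0.004,0,15]
    - [0,0.5,0,0,0,0,15]
    - [0,0.5,0,0,0,0,15]
    - [0,0,0,0,0,0,15]
    - [0,0,0,0,0,0,15]

```text
time_s: 6.45
tool_pos: [529.5, 160.2, 90.9]
orientation: [-1.577, -0.013, -0.01]
ft_force: [0.7, -2.9, -8.8]
grip_width: 19.8
```

```bash
python3 - <<'E'
from h import *
st();th()
d=snap("wrist","w6"); 
E
```

```text
6.45 [529.5 160.2  90.9] [-1.5767 -0.0131 -0.0102] F [ 0.72 -2.92 -8.79] 19.8
rad 42.053405385521856 theta 1.1060523301023106
```

View pics/w6.png

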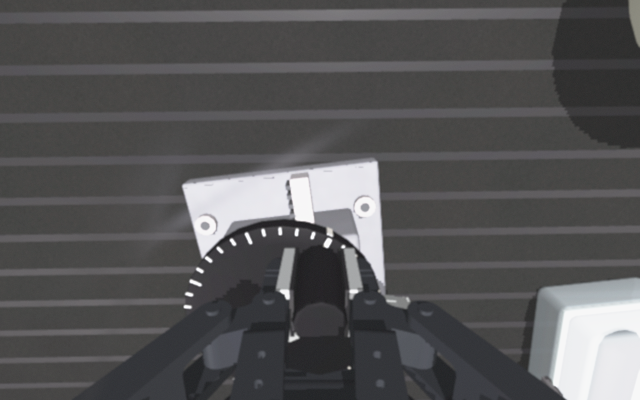

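apply_moves:
  series:
    - [3.7,0,-2.1,0.001,0,0.001,15]
    - [3.5,0,-2.4,0.001,0,0.001,15]
    - [3.2,0,-2.7,0,0,0.001,15]
    - [3.0,0,-3.0,0,0,0.001,15]
    - [2.7,0,-3.2,0,0,0.001,15]
    - [2.4,0,-3.4,0,0,0.001,15]
    - [2.1,0,-3.6,0,0,0.001,15]
    - [1.8,0,-3.8,0,0,0.001,15]
    - [1.5,0,-3.9,0,0,0.001,15]
    - [1.2,0,-4.0,0,0,0.001,15]

```text
time_s: 7.5
tool_pos: [549.0, 138.7, 90.9]
orientation: [-1.562, 0.01, 0.002]
ft_force: [-6.4, 7.0, -5.0]
grip_width: 20.0
```

```bash
python3 - <<'E'
from h import *
st();th()
E
```

```text
7.5 [549.  138.7  90.9] [-1.5619  0.0096  0.0017] F [-6.37  6.96 -4.96] 20.0
rad 41.513881068581085 theta 0.39786007749631863
```

apply_moves:
  series:
    - [1.5,0,-3.9,0,0,0,15]
    - [1.2,0,-4.0,0,0,0,15]
    - [0.9,0,-4.1,0,0,0,15]
    - [0.6,0,-4.1,0,0,0,15]
    - [0.3,0,-4.2,0,0,0,15]
    - [0,0,0,0,0,0,15]
    - [0,0,0,0,0,0,15]
    - [0,0,0,0,0,0,15]
    - [0,0,0,0,0,0,15]
    - [0,0,0,0,0,0,15]

```text
time_s: 8.5
tool_pos: [551.1, 131.4, 90.9]
orientation: [-1.546, 0.014, 0.017]
ft_force: [-5.6, 0.2, -5.2]
grip_width: 19.7
```

```bash
python3 - <<'E'
from h import *
st();th()
d=snap("wrist","w7"); im=d["image"][:,:,::-1]; cv2.imwrite("pics/w7z.png",cv2.resize(im[130:330,200:400],None,fx=3,fy=3,interpolation=cv2.INTER_CUBIC))
d=snap("scene","s7",(270,170,390,260),6);d=snap("side","d7",(280,180,370,250),8)
E
```

```text
8.5 [551.1 131.4  90.9] [-1.5464  0.0136  0.0173] F [-5.57  0.16 -5.16] 19.7
rad 41.356339340838204 theta 0.2134112820200391
```

View pics/w7z.png

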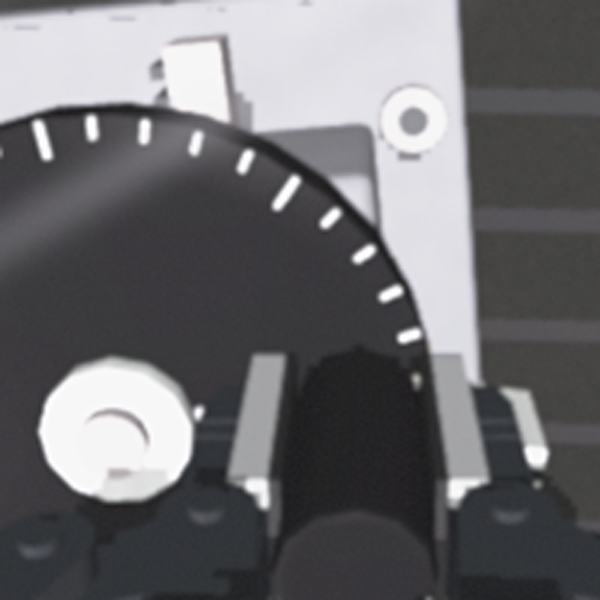

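View pics/s7.png

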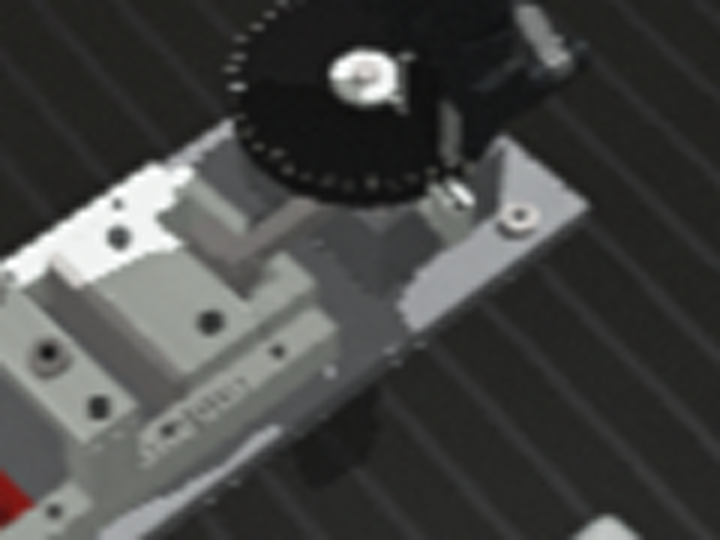

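View pics/d7.png

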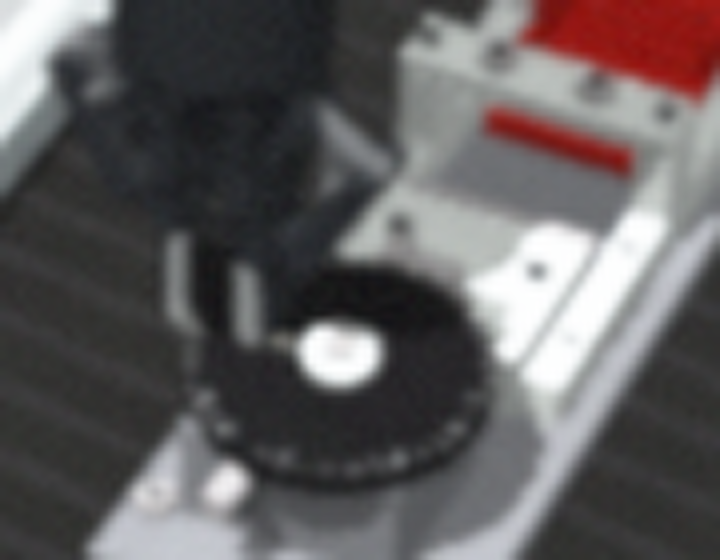

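```bash
cat >> h.py <<'E'
def ticks(d,guess,show=False,lo=45,hi=58,bad=()):
    im=d["image"]; g=im.min(2).astype(float)
    N=900; ang=np.linspace(0,2*np.pi,N*2,endpoint=False)
    c=C.copy()
    # find blobs in an unwrapped annulus
    m=(g>110).astype(np.uint8); n,l,s,ce=cv2.connectedComponentsWithStats(m,connectivity=8)
    P=[]
    for k in range(1,n):
        if not 2<=s[k,4]<=90: continue
        p=plane(d,*ce[k],82)[:2]; rr=np.hypot(*(p-c))
        if lo<rr<hi: P.append((p,s[k,4]))
    P0=np.array([p for p,_ in P])
    A=[np.arctan2(*(p-c)[::-1]) for p in P0]
    ph=np.angle(np.mean(np.exp(40j*np.array(A))))/40
    f=np.array([abs(np.angle(np.exp(40j*(a-ph))))/40 for a in A]); keep=f<0.03
    ph=np.angle(np.mean(np.exp(40j*np.array(A)[keep])))/40
    w=2*np.pi/40; th=ph+w*np.round((guess-ph)/w)
    print("ticks",keep.sum(),"of",len(A),"spread",f[keep].std().round(4),"theta mod",round(th,4),"alt",round(th-w,3),round(th+w,3))
    return th
E
python3 - <<'E'
from h import *
import pickle
for n,gs in(("w1",-1.1),("w2",-1.1),("w3",-1.1),("w4",-1.1),("w5",-.34),("w6",1.1),("w7",.21)): 
    d=pickle.load(open(f"pics/{n}.pkl","rb")); ticks(d,gs)
E
```

```text
ticks 24 of 25 spread 0.0083 theta mod -1.1066 alt -1.264 -0.95
ticks 10 of 10 spread 0.0022 theta mod -1.0941 alt -1.251 -0.937
ticks 7 of 7 spread 0.0028 theta mod -1.0774 alt -1.234 -0.92
ticks 10 of 11 spread 0.0037 theta mod -1.0721 alt -1.229 -0.915
ticks 18 of 19 spread 0.0079 theta mod -0.3132 alt -0.47 -0.156
ticks 10 of 12 spread 0.0081 theta mod 1.1348 alt 0.978 1.292
ticks 16 of 20 spread 0.0078 theta mod 0.2188 alt 0.062 0.376
```

apply_moves:
  series:
    - [0.5,0,-4.1,-0.003,0,-0.002,15]
    - [0.3,0,-4.2,-0.003,0,-0.002,15]
    - [0.1,0,-4.2,-0.003,0,-0.002,15]
    - [-0.1,0,-4.2,-0.003,0,-0.002,15]
    - [-0.3,0,-4.2,-0.003,0,-0.002,15]
    - [-0.4,0,-4.2,-0.003,0,-0.002,15]
    - [0,0,0,0,0,0,15]
    - [0,0,0,0,0,0,15]
    - [0,0,0,0,0,0,15]
    - [0,0,0,0,0,0,15]

```text
time_s: 9.65
tool_pos: [552.2, 122.7, 90.9]
orientation: [-1.546, -0.001, 0.034]
ft_force: [-4.6, 1.2, -5.4]
grip_width: 19.8
```

```bash
python3 - <<'E'
from h import *
st();th()
d=snap("wrist","w8");ticks(d,0); im=d["image"][:,:,::-1]; cv2.imwrite("pics/w8z.png",cv2.resize(im[130:330,200:400],None,fx=3,fy=3,interpolation=cv2.INTER_CUBIC))
E
```

```text
9.65 [552.2 122.7  90.9] [-1.5461e+00 -1.0000e-03  3.3600e-02] F [-4.63  1.21 -5.43] 19.8
rad 41.47643390851581 theta 0.0013983442043818016
ticks 17 of 19 spread 0.0071 theta mod 0.0083 alt -0.149 0.165
```

View pics/w8z.png

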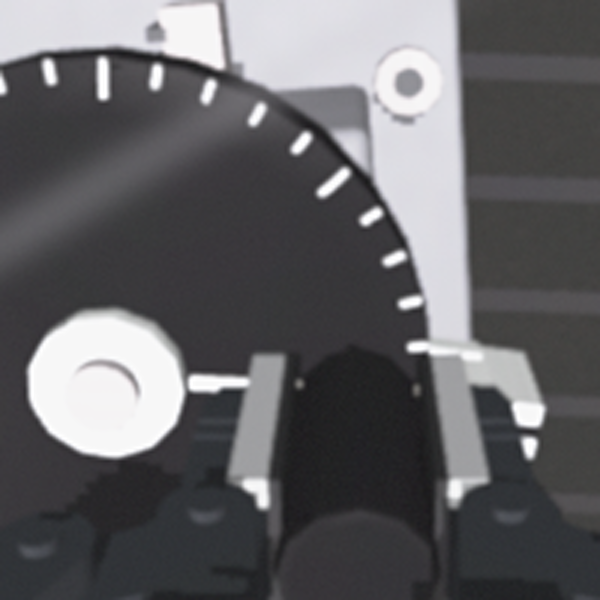

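apply_moves:
  series:
    - [-0.1,0,-4.2,-0.003,0,0,15]
    - [-0.2,0,-4.2,-0.003,0,0,15]
    - [-0.3,0,-4.0,-0.003,0,0,15]
    - [0,0,0,0,0,0,15]
    - [0,0,0,0,0,0,15]
    - [0,0,0,0,0,0,15]
    - [0,0,0,0,0,0,15]
    - [0,0,0,0,0,0,15]
    - [0,0,0,0,0,0,15]
    - [0,0,0,0,0,0,15]

```text
time_s: 10.7
tool_pos: [551.8, 117.5, 90.9]
orientation: [-1.547, -0.002, 0.039]
ft_force: [-4.0, 1.8, -6.0]
grip_width: 19.8
```

```bash
python3 - <<'E'
from h import *
st();th()
d=snap("wrist","w9");ticks(d,-.08); im=d["image"][:,:,::-1]; cv2.imwrite("pics/w9z.png",cv2.resize(im[130:330,200:400],None,fx=3,fy=3,interpolation=cv2.INTER_CUBIC))
E
```

```text
10.7 [551.8 117.5  90.9] [-1.5471 -0.0019  0.0392] F [-4.01  1.84 -6.03] 19.8
rad 41.39052329643355 theta -0.12347328392343153
ticks 18 of 19 spread 0.0079 theta mod -0.1194 alt -0.276 0.038
```

View pics/w9z.png

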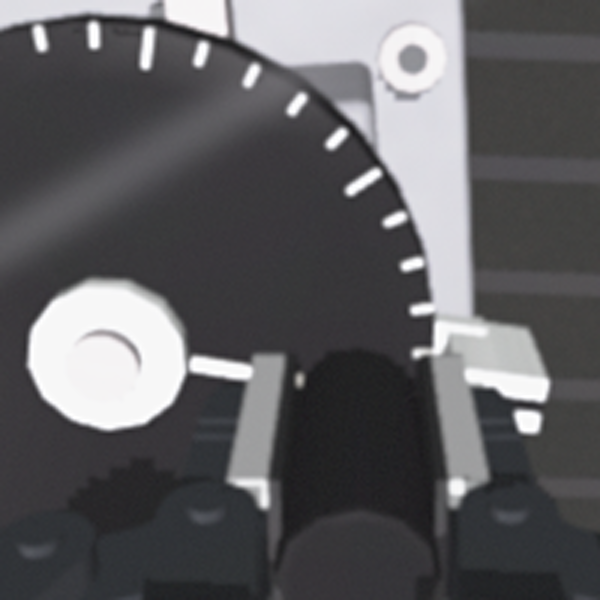

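apply_moves:
  series:
    - [0,0,0,0,0,0,60]
    - [0,0,0,0,0,0,60]
    - [0,0,0,0,0,0,60]
    - [0,0,0,0,0,0,60]
    - [0,-10,0,0,0,0,60]
    - [0,-15,0,0,0,0,60]
    - [0,-15,0,0,0,0,60]
    - [0,-15,-5,0,0,0,60]
    - [0,-15,-15,0,0,0,60]
    - [0,-15,-15,0,0,0,60]

```text
time_s: 11.75
tool_pos: [558.5, 81.5, 183.6]
orientation: [-1.545, -0.016, 0.04]
ft_force: [0.3, 0.3, -0.3]
grip_width: 60.1
```

apply_moves:
  series:
    - [-4,-10,-15,-0.002,0.004,0,40]
    - [-4,-10,-10,-0.002,0.004,0,40]
    - [-4,-10,0,-0.002,0.004,0,40]
    - [-4,-10,0,-0.002,0.004,0,40]
    - [-4,0,0,-0.002,0.004,0,40]
    - [0,0,0,-0.002,0.004,0,40]
    - [0,0,0,-0.002,0.004,0,40]
    - [0,0,0,-0.002,0.004,0,40]
    - [0,0,0,0,0,0,40]
    - [0,0,0,0,0,0,40]

```text
time_s: 12.75
tool_pos: [537.1, 54.0, 227.1]
orientation: [-1.561, -0.017, 0.006]
ft_force: [-0.1, 0.7, -0.5]
grip_width: 40.3
```

```bash
python3 - <<'E'
from h import *
st();th()
d=snap("wrist","w10");ticks(d,-.12); im=d["image"][:,:,::-1]; cv2.imwrite("pics/w10z.png",cv2.resize(im[25:225,205:405],None,fx=3,fy=3,interpolation=cv2.INTER_CUBIC))
E
```

```text
12.75 [537.1  54.  227.1] [-1.5609 -0.0172  0.0058] F [-0.09  0.66 -0.49] 40.3
rad 73.55734804694835 theta -1.2033359840488145
ticks 13 of 13 spread 0.0043 theta mod -0.1379 alt -0.295 0.019
```

View pics/w10z.png

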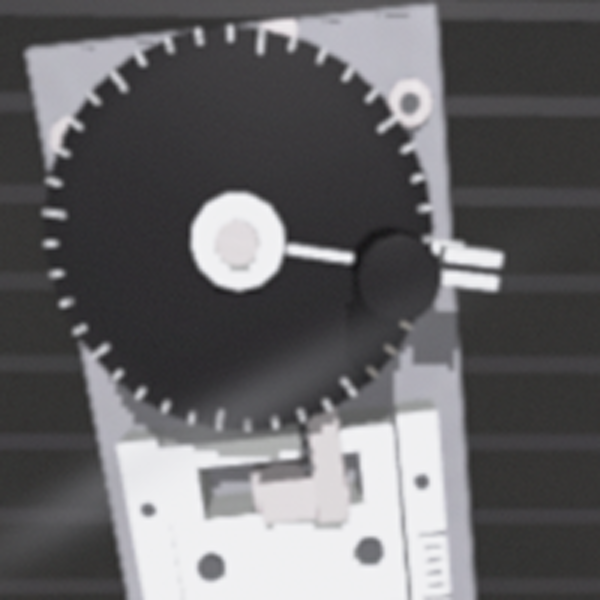

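View pics/w10.png

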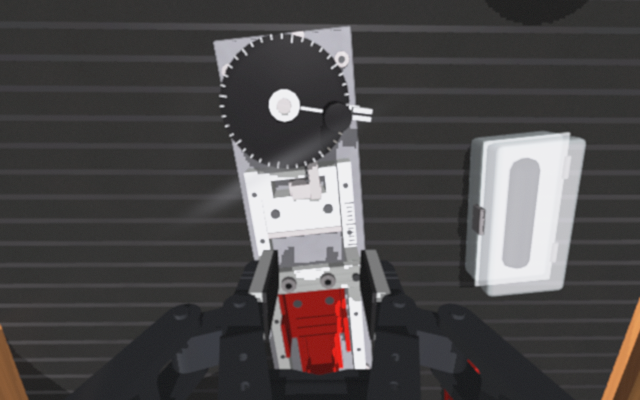

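```bash
cat >> h.py <<'E'
def wheel(d,box):
    """box: x0,y0,x1,y1 around wheel. returns ring centre on z=82"""
    g=cv2.cvtColor(d["image"],cv2.COLOR_RGB2GRAY); c=C.copy(); 
    m=(d["image"].min(2)>120).astype(np.uint8); n,l,s,ce=cv2.connectedComponentsWithStats(m,connectivity=8)
    P=[plane(d,*ce[k],82)[:2] for k in range(1,n) if 2<=s[k,4]<=60]
    P=np.array([p for p in P if 47<np.hypot(*(p-c))<58])
    for _ in range(4):
        A=np.c_[2*P,np.ones(len(P))]; x=np.linalg.lstsq(A,(P**2).sum(1),rcond=None)[0]; c=x[:2]; R=np.sqrt(x[2]+c@c)
        e=abs(np.hypot(*(P-c).T)-R); P=P[e<1.5]
    return c,R,len(P)
E
python3 - <<'E'
from h import *
import pickle
d=pickle.load(open("pics/w10.pkl","rb")); print(wheel(d,None)); d2=pickle.load(open("pics/w2.pkl","rb")); print(wheel(d2,None))
im=d["image"][:,:,::-1]
cv2.imwrite("pics/w10a.png",cv2.resize(im[90:130,270:380],None,fx=7,fy=7,interpolation=cv2.INTER_CUBIC))
E
```

```text
(array([510.38054576, 122.04247667]), np.float64(53.35902352472736), 18)
(array([510.51589243, 122.15548028]), np.float64(53.513687210595364), 13)
```

View pics/w10a.png

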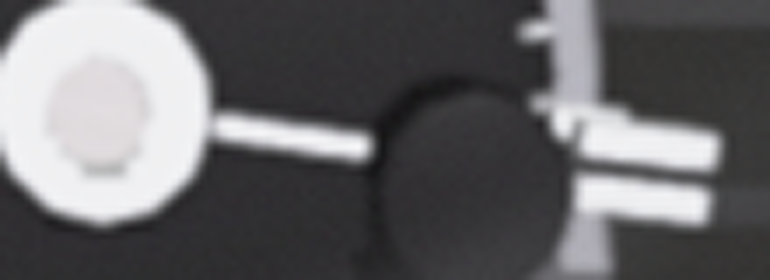

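```bash
python3 - <<'E'
from h import *
import pickle
d=pickle.load(open("pics/w10.pkl","rb")); im=d["image"].astype(float).min(2)
# zero line: per column intensity centroid
def cols(us,v0,v1,inv=False):
    out=[]
    for u in us:
        w=im[v0:v1,u]-60; w=np.clip(w,0,None)
        if inv: w=np.clip(190-im[v0:v1,u],0,None)
        out.append((u,(w*np.arange(v0,v1)).sum()/w.sum()))
    return out
Z=cols(range(303,321),103,116); 
print(np.round(Z[::4],2))
for u in (355,360,365,370): print(u,im[107:124,u].astype(int))
Cc=np.array([510.45,122.1])
Zw=np.array([plane(d,u,v,82)[:2] for u,v in Z])
k=np.polyfit(Zw[:,0],Zw[:,1],1); print("slope angle",np.arctan(k[0]), "from centre",[round(float(np.arctan2(*(p-Cc)[::-1])),3) for p in Zw[::4]])
L=[]
for u in range(355,370):
    v=112+0.105*(u-345); 
    seg=im[int(v)-2:int(v)+5,u]; a=np.arange(int(v)-2,int(v)+5); w=np.clip(200-seg,0,None)
    # only the dip around min
    j=int(np.argmin(im[113:120,u]))+113; aa=np.arange(j-1,j+2); w=np.clip(230-im[j-1:j+2,u],0,None); L.append((u,(w*aa).sum()/w.sum()))
print(np.round(L[::3],2))
Lw=np.array([plane(d,u,v,82)[:2] for u,v in L]); k=np.polyfit(Lw[:,0],Lw[:,1],1); print("ptr slope",np.arctan(k[0]),[round(float(np.arctan2(*(p-Cc)[::-1])),3) for p in Lw[::3]])
u,v=270+(478+.5)/7-.5,90+(188+.5)/7-.5; p=plane(d,u,v,131)[:2]-Cc; print("knob",p,np.arctan2(p[1],p[0]))
E
```

```text
[[303.   107.81]
 [307.   108.46]
 [311.   109.07]
 [315.   109.65]
 [319.   110.23]]
355 [222 236 240 240 232 179  95 103 190 236 239 237 226 187 161 159 161]
360 [163 220 237 239 238 218 130  82 149 220 236 237 233 201 115  63  59]
365 [111 185 230 238 238 234 198 107  96 182 233 239 237 222 151  81  57]
370 [ 66 124 200 237 238 236 214 136  75 112 179 216 212 199 163  96  55]
slope angle -0.13905001486706664 from centre [-0.142, -0.144, -0.143, -0.143, -0.142]
[[355.   113.24]
 [358.   113.84]
 [361.   114.01]
 [364.   114.25]
 [367.   114.9 ]]
ptr slope -0.11609439502588957 [-0.108, -0.111, -0.109, -0.108, -0.111]
knob [41.89086642 -5.29331723] -0.1256935494179621
```

```bash
python3 - <<'E'
from h import *
import pickle
for n,crop in(("w2",(280,95,395,180)),("w10",(270,90,380,130))):
    d=pickle.load(open(f"pics/{n}.pkl","rb"))
    c,R,k=wheel(d,None)
    # hub outer: bright large blob
    m=(d["image"].min(2)>150).astype(np.uint8); m=cv2.morphologyEx(m,cv2.MORPH_OPEN,np.ones((7,7)))
    nn,l,s,ce=cv2.connectedComponentsWithStats(m)
    for j in range(1,nn):
        if 400<s[j,4]<1500: 
            p=plane(d,*ce[j],90)[:2]
            if np.hypot(*(p-C))<15: print(n,"hub",p)
    print(n,c)
    # rectified top view at z=82, 6 px/mm, 150 mm
    S=5; N=160*S
    xs=(np.arange(N)/S-80)+510.4; ys=122.1-(np.arange(N)/S-80)
    X,Y=np.meshgrid(xs,ys); K,Rm,t=(np.array(d[k],float) for k in("intrinsics","R","t"))
    Pc=np.stack([X,Y,np.full_like(X,82)],-1)@Rm.T+t; pix=Pc@K.T; mp=(pix[...,:2]/pix[...,2:]).astype(np.float32)
    im=cv2.remap(d["image"][:,:,::-1].copy(),mp[...,0],mp[...,1],cv2.INTER_CUBIC)
    cv2.imwrite(f"pics/{n}rect.png",im[250:550,100:800])
    # polar profile of pointer: radius 61..73
    g=im.min(2).astype(np.float32)
    for rr in (61,64,67,70,72):
        a=np.linspace(-.25,.02,271); uu=(400+S*rr*np.cos(a)); vv=(400-S*rr*np.sin(a))
        pr=cv2.remap(g,uu[None].astype(np.float32),vv[None].astype(np.float32),cv2.INTER_LINEAR)[0]
        # dark dip between bright bars
        b=np.where(pr>150)[0]; lo,hi=b[0],b[-1]; w=np.clip(180-pr[lo:hi],0,None); print(rr,round((a[lo:hi]*w).sum()/w.sum(),4),round((a[lo]+a[hi])/2,4),end=' | ')
    print()
    for rr in (15,18,21,24,27,30):
        a0=-1.1 if n=="w2" else -.13
        a=a0+np.linspace(-.2,.2,401); pr=cv2.remap(g,(400+S*rr*np.cos(a))[None].astype(np.float32),(400-S*rr*np.sin(a))[None].astype(np.float32),cv2.INTER_LINEAR)[0]
        w=np.clip(pr-90,0,None); print(rr,round((a*w).sum()/w.sum(),4),end=' | ')
    print()
E
```

```text
w2 hub [510.59017462 122.63562779]
w2 [510.51589243 122.15548028]
61 -0.1181 -0.1195 | 64 -0.1081 -0.1045 | 67 -0.1121 -0.1085 | 70 -0.111 -0.107 | 72 -0.1118 -0.1085 | 
15 -1.0988 | 18 -1.11 | 21 -1.1042 | 24 -1.1033 | 27 -1.1018 | 30 -1.1032 | 
w10 hub [510.56372407 122.69040115]
w10 [510.38054576 122.04247667]
61 -0.1184 -0.122 | 64 -0.1083 -0.104 | 67 -0.1101 -0.1075 | 70 -0.1111 -0.107 | 72 -0.1102 -0.1085 | 
15 -0.1444 | 18 -0.1448 | 21 -0.1433 | 24 -0.143 | 27 -0.1432 | 30 -0.1408 |
```

View pics/w10rect.png

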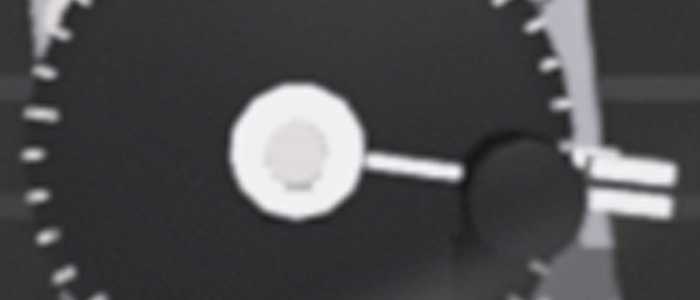

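```bash
cat >> h.py <<'E'
C2=np.array([510.45,122.1])
def zero(d,guess,rads=(16,18,20,22,24,26,28),half=.15,z=82):
    K,Rm,t=(np.array(d[k],float) for k in("intrinsics","R","t")); g=d["image"].min(2).astype(np.float32)
    out=[]
    for rr in rads:
        a=guess+np.linspace(-half,half,401); P=np.c_[C2[0]+rr*np.cos(a),C2[1]+rr*np.sin(a),np.full(401,z)]
        pix=(P@Rm.T+t)@K.T; mp=(pix[:,:2]/pix[:,2:]).astype(np.float32)
        pr=cv2.remap(g,mp[None,:,0],mp[None,:,1],cv2.INTER_LINEAR)[0]; w=np.clip(pr-110,0,None)
        out.append((rr,round(float((a*w).sum()/max(w.sum(),1)),4),int(pr.max())))
    return out
E
python3 - <<'E'
from h import *
import pickle
for n,g in(("w7",.21),("w8",0),("w9",-.13),("w10",-.14)):
    d=pickle.load(open(f"pics/{n}.pkl","rb")); print(n,zero(d,g)); print(wheel(d,None))
E
```

```text
w7 [(16, 0.0, 56), (18, 0.0, 56), (20, 0.0, 90), (22, 0.1501, 163), (24, 0.2095, 164), (26, 0.2122, 164), (28, 0.306, 163)]
(array([509.33690013, 120.60704972]), np.float64(53.56363979806141), 19)
w8 [(16, -0.0977, 250), (18, -0.0986, 249), (20, -0.0898, 250), (22, -0.0828, 250), (24, -0.0246, 159), (26, -0.012, 159), (28, -0.0102, 158)]
(array([509.27404719, 121.05784407]), np.float64(53.487702231868205), 18)
w9 [(16, -0.2252, 249), (18, -0.2235, 250), (20, -0.2234, 250), (22, -0.2222, 250), (24, -0.1914, 178), (26, -0.179, 158), (28, -0.1757, 159)]
(array([509.25827506, 120.97127273]), np.float64(53.45974807570752), 18)
w10 [(16, -0.1442, 238), (18, -0.1452, 238), (20, -0.1434, 233), (22, -0.1452, 238), (24, -0.1434, 238), (26, -0.143, 236), (28, -0.1428, 237)]
(array([510.38054576, 122.04247667]), np.float64(53.35902352472736), 18)
```

```bash
python3 - <<'E'
import h; from h import *
import pickle
for n,g in(("w8",-.02),("w9",-.14),("w10",-.14)):
    d=pickle.load(open(f"pics/{n}.pkl","rb")); h.C2=wheel(d,None)[0]; print(n,zero(d,g,(15,16,17,18,19,20,21,22)))
E
```

```text
w8 [(15, -0.0725, 250), (16, -0.0722, 250), (17, -0.0702, 250), (18, -0.0693, 251), (19, -0.0556, 249), (20, -0.0397, 249), (21, -0.0362, 250), (22, -0.0355, 250)]
w9 [(15, -0.187, 250), (16, -0.1837, 250), (17, -0.1838, 250), (18, -0.1831, 250), (19, -0.1799, 250), (20, -0.1764, 249), (21, -0.1776, 250), (22, -0.1752, 250)]
w10 [(15, -0.1407, 236), (16, -0.1399, 238), (17, -0.1401, 238), (18, -0.1414, 238), (19, -0.141, 237), (20, -0.1401, 233), (21, -0.1405, 235), (22, -0.142, 238)]
```

apply_moves:
  series:
    - [3,5,12,-0.002,0,0.004,50]
    - [3,10,12,-0.002,0,0.004,50]
    - [3,12,12,-0.002,0,0.004,50]
    - [3,12,12,-0.002,0,0.004,50]
    - [3,12,10,-0.002,0,0.002,50]
    - [0,12,4,0,0,0,50]
    - [0,8,0,0,0,0,50]
    - [0,0,0,0,0,0,50]
    - [0,0,0,0,0,0,50]
    - [0,0,0,0,0,0,50]

```text
time_s: 13.8
tool_pos: [552.4, 122.8, 147.8]
orientation: [-1.573, 0.006, 0.007]
ft_force: [0.5, 0.1, -0.1]
grip_width: 50.4
```

```bash
python3 - <<'E'
from h import *
st();th()
E
```

```text
13.8 [552.4 122.8 147.8] [-1.5725  0.0062  0.0073] F [ 0.49  0.12 -0.11] 50.4
rad 41.73868266098044 theta 0.003973908898099477
```

apply_moves:
  series:
    - [0,5,-3.5,0,0,0,50]
    - [0,10,-3,0,0,0,50]
    - [0,12,0,0,0,0,50]
    - [0,12,0,0,0,0,50]
    - [0,10,0,0,0,0,50]
    - [0,1,0,0,0,0,50]
    - [0,0,0,0,0,0,15]
    - [0,0,0,0,0,0,15]
    - [0,0,0,0,0,0,15]
    - [0,0,0,0,0,0,15]

```text
time_s: 14.8
tool_pos: [551.6, 114.2, 94.1]
orientation: [-1.573, 0.007, 0.006]
ft_force: [1.4, -0.3, -5.6]
grip_width: 20.2
```

```bash
python3 - <<'E'
from h import *
st();th()
E
```

```text
14.8 [551.6 114.2  94.1] [-1.5729  0.0067  0.0056] F [ 1.39 -0.3  -5.59] 20.2
rad 41.72930554530039 theta -0.20323626412975698
```

apply_moves:
  series:
    - [0.4,0,5.2,0,0,0,15]
    - [-0.2,0,5.2,0,0,0,15]
    - [-0.8,0,5.1,0,0,0,15]
    - [-1.4,0,5.0,0.001,0,0,15]
    - [-1.9,0,4.9,0.002,0,0,15]
    - [-2.4,0,4.6,0.002,0,0,15]
    - [-2.8,0,4.4,0.002,0,0,15]
    - [-3.2,0,4.1,0.002,0,0,15]
    - [-3.5,0,3.8,0.002,0,0,15]
    - [-3.8,0,3.5,0.002,0,0,15]

```text
time_s: 15.8
tool_pos: [538.4, 150.9, 94.2]
orientation: [-1.573, -0.004, -0.005]
ft_force: [6.2, -7.3, -7.3]
grip_width: 20.2
```

```bash
python3 - <<'E'
from h import *
st();th()
E
```

```text
15.8 [538.4 150.9  94.2] [-1.5727 -0.0044 -0.0055] F [ 6.24 -7.34 -7.28] 20.2
rad 39.63021652731736 theta 0.7963658497959407
```

apply_moves:
  series:
    - [-3.9,0,3.2,0.001,0,0,15]
    - [-4.1,0,2.9,0.001,0,0,15]
    - [-4.3,0,2.5,0.001,0,0,15]
    - [-4.4,0,2.3,0.001,0,0,15]
    - [-4.5,0,2.0,0.001,0,0,15]
    - [0,0,0,0,0,0,15]
    - [0,0,0,0,0,0,15]
    - [0,0,0,0,0,0,15]
    - [0,0,0,0,0,0,15]
    - [0,0,0,0,0,0,15]

```text
time_s: 16.8
tool_pos: [524.7, 159.3, 94.1]
orientation: [-1.574, -0.017, -0.013]
ft_force: [0.6, -3.3, -2.8]
grip_width: 19.7
```

```bash
python3 - <<'E'
from h import *
st();th()
d=snap("wrist","w11"); ticks(d,1.1)
E
```

```text
16.8 [524.7 159.3  94.1] [-1.5737 -0.0174 -0.0129] F [ 0.58 -3.3  -2.77] 19.7
rad 39.330798436312904 theta 1.206511941175465
ticks 10 of 12 spread 0.0078 theta mod 1.0993 alt 0.942 1.256
```

apply_moves:
  series:
    - [4.2,0,-1.8,0,0,0.002,15]
    - [4.0,0,-2.2,0,0,0.002,15]
    - [3.8,0,-2.6,0,0,0.002,15]
    - [3.5,0,-3.0,0,0,0.002,15]
    - [3.2,0,-3.3,0,0,0.001,15]
    - [3.0,0,-3.5,-0.002,0,0,15]
    - [2.7,0,-3.7,-0.002,0,0,15]
    - [2.4,0,-3.9,-0.002,0,0,15]
    - [2.2,0,-4.1,-0.002,0,0,15]
    - [1.9,0,-4.2,-0.002,0,0,15]

```text
time_s: 17.85
tool_pos: [548.4, 136.8, 94.0]
orientation: [-1.572, 0.008, -0.001]
ft_force: [-7.7, 7.2, 1.0]
grip_width: 19.8
```

```bash
python3 - <<'E'
from h import *
st();th()
E
```

```text
17.85 [548.4 136.8  94. ] [-1.5724e+00  8.1000e-03 -1.2000e-03] F [-7.66  7.21  0.99] 19.8
rad 40.292769849404074 theta 0.36024201939561995
```

apply_moves:
  series:
    - [1.5,0,-3.9,-0.002,0,-0.001,15]
    - [1.3,0,-4.0,-0.002,0,-0.001,15]
    - [1.0,0,-4.1,-0.002,0,-0.001,15]
    - [0.8,0,-4.1,-0.002,0,-0.001,15]
    - [0.5,0,-4.2,-0.002,0,-0.001,15]
    - [0.3,0,-4.2,-0.002,0,-0.001,15]
    - [0.1,0,-4.2,-0.002,0,0,15]
    - [0,0,0,0,0,0,15]
    - [0,0,0,0,0,0,15]
    - [0,0,0,0,0,0,15]

```text
time_s: 18.85
tool_pos: [551.6, 126.4, 94.0]
orientation: [-1.565, 0.006, 0.016]
ft_force: [-3.7, 1.1, -1.4]
grip_width: 20.0
```

```bash
python3 - <<'E'
from h import *
st();th()
d=snap("wrist","w12"); ticks(d,.08)
E
```

```text
18.85 [551.6 126.4  94. ] [-1.5646  0.0062  0.0163] F [-3.74  1.08 -1.43] 20.0
rad 41.06299370915532 theta 0.09297232044564507
ticks 18 of 21 spread 0.0075 theta mod 0.0232 alt -0.134 0.18
```

apply_moves:
  series:
    - [0.5,0,-4.2,-0.003,0,0,15]
    - [0.4,0,-4.2,-0.003,0,0,15]
    - [0.2,0,-4.2,-0.003,0,0,15]
    - [0.0,0,-4.2,-0.003,0,0,15]
    - [0,0,0,0,0,0,15]
    - [0,0,0,0,0,0,15]
    - [0,0,0,0,0,0,15]
    - [0,0,0,0,0,0,15]
    - [0,0,0,0,0,0,15]
    - [0,0,0,0,0,0,15]

```text
time_s: 19.9
tool_pos: [552.1, 119.1, 94.1]
orientation: [-1.566, 0.006, 0.024]
ft_force: [-4.2, 1.5, -0.7]
grip_width: 19.8
```

```bash
python3 - <<'E'
from h import *
st();th()
d=snap("wrist","w13"); ticks(d,.03)
E
```

```text
19.9 [552.1 119.1  94.1] [-1.5661  0.0063  0.0239] F [-4.15  1.52 -0.65] 19.8
rad 41.55686547105733 theta -0.08551008866529065
ticks 19 of 21 spread 0.0082 theta mod 0.0003 alt -0.157 0.157
```

apply_moves:
  series:
    - [-0.2,0,-4.4,-0.002,0,0,15]
    - [-0.4,0,-4.4,-0.002,0,0,15]
    - [0,0,0,0,0,0,15]
    - [0,0,0,0,0,0,15]
    - [0,0,0,0,0,0,15]
    - [0,0,0,0,0,0,15]
    - [0,0,0,0,0,0,15]
    - [0,0,0,0,0,0,15]
    - [0,0,0,0,0,0,15]
    - [0,0,0,0,0,0,15]

```text
time_s: 20.95
tool_pos: [551.7, 114.5, 94.0]
orientation: [-1.565, 0.005, 0.027]
ft_force: [-3.4, 2.4, -1.3]
grip_width: 20.4
```

```bash
python3 - <<'E'
from h import *
st();th()
d=snap("wrist","w14"); ticks(d,-.08)
E
```

```text
20.95 [551.7 114.5  94. ] [-1.5653  0.0054  0.0274] F [-3.36  2.37 -1.33] 20.4
rad 41.83970986937414 theta -0.19489413392211882
ticks 18 of 19 spread 0.0074 theta mod -0.1098 alt -0.267 0.047
```

apply_moves:
  series:
    - [0,0,0,0,0,0,60]
    - [0,0,0,0,0,0,60]
    - [0,0,0,0,0,0,60]
    - [0,-5,0,0,0,0,60]
    - [0,-12,0,0,0,0,60]
    - [0,-15,0,0,0,0,60]
    - [0,-15,0,0,0,0,60]
    - [-2,-15,-5,0,0.002,0,60]
    - [-2,-15,-12,0,0.002,0,60]
    - [-2,-15,-12,0,0.002,0,60]

```text
time_s: 22.0
tool_pos: [550.7, 84.5, 194.4]
orientation: [-1.565, -0.004, 0.022]
ft_force: [0.4, -0.6, -0.9]
grip_width: 60.3
```

apply_moves:
  series:
    - [-2,-12,-12,-0.002,0.004,0,40]
    - [-2,-10,-10,-0.002,0.004,0,40]
    - [-2,-10,0,-0.002,0.004,0,40]
    - [-2,-5,0,0,0.004,0,40]
    - [0,0,0,0,0,0,40]
    - [0,0,0,0,0,0,40]
    - [0,0,0,0,0,0,40]
    - [0,0,0,0,0,0,40]
    - [0,0,0,0,0,0,40]
    - [0,0,0,0,0,0,40]

```text
time_s: 23.0
tool_pos: [542.6, 61.2, 235.9]
orientation: [-1.57, -0.006, 0.004]
ft_force: [0.3, -0.4, 0.3]
grip_width: 40.0
```

```bash
cat >> h.py <<'E'
def both(d,g):
    h=globals(); c,R,k=wheel(d,None); print("centre",c,k)
    for cc in (np.array([510.45,122.1]),c):
        h['C2']=cc; z=np.median([a for _,a,_ in zero(d,g)])
        K,Rm,t=(np.array(d[k],float) for k in("intrinsics","R","t")); im=d["image"].min(2).astype(np.float32); o=[]
        for rr in np.arange(63,72.5,1):
            a=np.linspace(-.25,.02,271); P=np.c_[cc[0]+rr*np.cos(a),cc[1]+rr*np.sin(a),np.full(271,82.)]
            pix=(P@Rm.T+t)@K.T; mp=(pix[:,:2]/pix[:,2:]).astype(np.float32)
            pr=cv2.remap(im,mp[None,:,0],mp[None,:,1],cv2.INTER_LINEAR)[0]
            b=np.where(pr>150)[0]; w=np.clip(180-pr[b[0]:b[-1]],0,None); o.append((a[b[0]:b[-1]]*w).sum()/w.sum())
        print("zero",round(z,4),"ptr",round(float(np.median(o)),4),"diff",round(z-np.median(o),4))
E
python3 - <<'E'
from h import *
import pickle
both(pickle.load(open("pics/w10.pkl","rb")),-.13)
st()
d=snap("wrist","w15");ticks(d,-.12); both(d,-.13)
im=d["image"][:,:,::-1]; cv2.imwrite("pics/w15z.png",cv2.resize(im[25:225,205:405],None,fx=3,fy=3,interpolation=cv2.INTER_CUBIC))
E
```

```text
centre [510.38054576 122.04247667] 18
zero -0.1434 ptr -0.1105 diff -0.0329
zero -0.1404 ptr -0.1096 diff -0.0308
23.0 [542.6  61.2 235.9] [-1.5705 -0.0059  0.0042] F [ 0.33 -0.43  0.29] 40.0
ticks 9 of 9 spread 0.0047 theta mod -0.1292 alt -0.286 0.028
centre [510.25109547 122.05734766] 14
zero -0.1394 ptr -0.1117 diff -0.0277
zero -0.1369 ptr -0.1106 diff -0.0263
```

View pics/w15z.png

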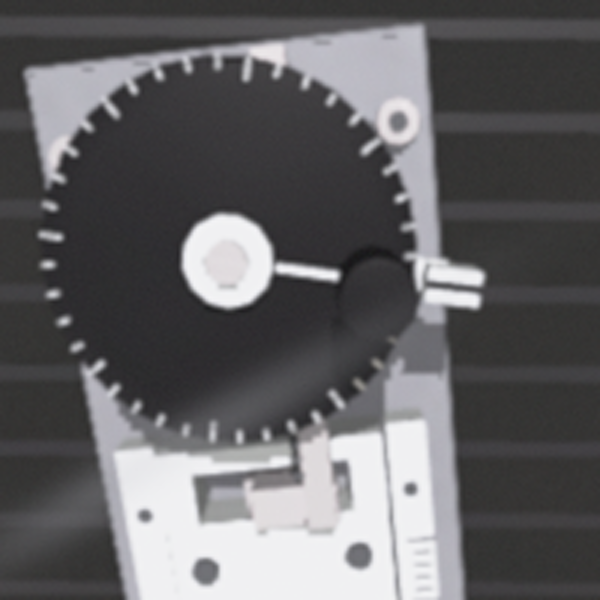

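apply_moves:
  series:
    - [-1,0,-20,0,-0.01,0,25]
    - [-1,0,-35,0,-0.01,0,25]
    - [-1,0,-35,0,-0.01,0,25]
    - [-1,0,-40,0,-0.01,0,25]
    - [-1,0,-40,0,-0.01,0,25]
    - [-1,0,-40,0,-0.01,0,25]
    - [-1,0,-40,0,-0.01,0,25]
    - [-1,0,-40,0,-0.01,0,25]
    - [-1,0,-25,0,-0.01,0,25]
    - [-1,0,-15,0,-0.01,0,25]

```text
time_s: 24.05
tool_pos: [550.9, -277.4, 234.0]
orientation: [-1.569, -0.006, 0.117]
ft_force: [0.7, -0.7, -0.2]
grip_width: 25.1
```

```bash
python3 - <<'E'
from h import *
st()
d=snap("wrist","w16");d=snap("scene","s16",(170,170,390,330),3.6); d=snap("side","d16",(280,130,420,260),4)
E
```

```text
24.05 [ 550.9 -277.4  234. ] [-1.5694 -0.0057  0.1168] F [ 0.66 -0.65 -0.21] 25.1
```

View pics/w16.png

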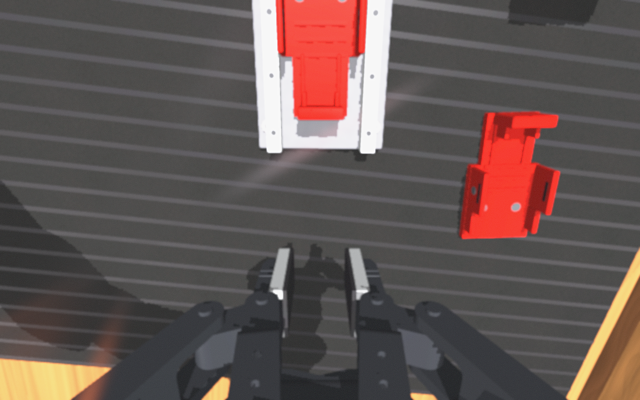

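View pics/s16.png

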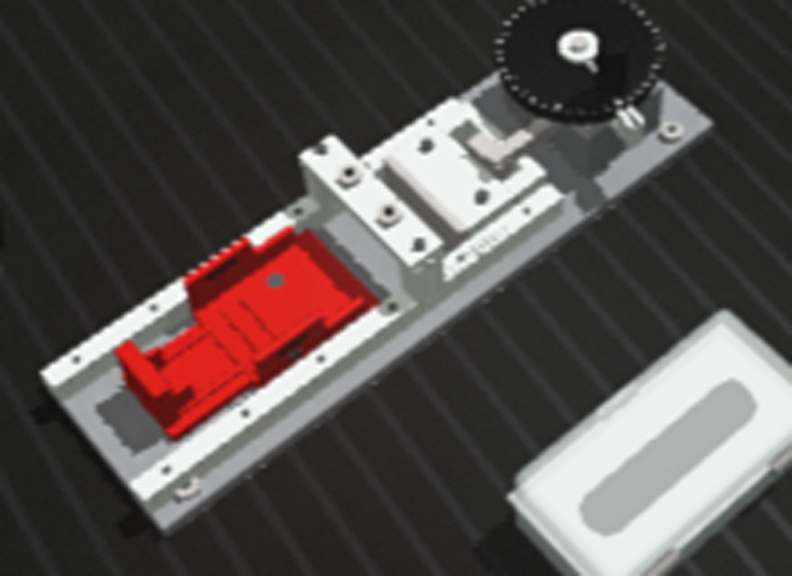

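View pics/d16.png

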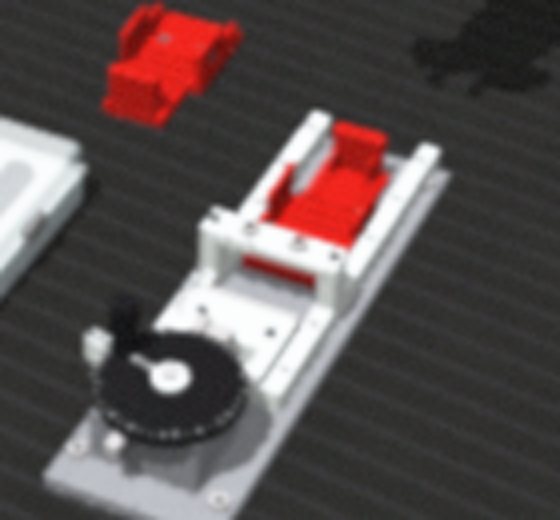

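```bash
python3 - <<'E'
from h import *
import pickle
d=pickle.load(open("pics/w16.pkl","rb")); im=d["image"].astype(int)
cv2.imwrite("pics/w16z.png",cv2.resize(d["image"][0:170,240:400,::-1],None,fx=4,fy=4,interpolation=cv2.INTER_CUBIC)[:600])
red=((im[...,0]>120)&(im[...,1]<70)&(im[...,2]<70)).astype(np.uint8); red[:,420:]=0; red[200:]=0
ys,xs=np.where(red); print("red",xs.min(),xs.max(),ys.min(),ys.max())
for u in(300,310,320,330,342): 
    v=np.where(red[:,u])[0].max(); print(u,v,np.round(plane(d,u,v+.5,62),1))
for u in (296,346): print(np.round(plane(d,u,112,62),1))
for u,v in((270,152),(371,152),(280.5,100),(360.5,100)): print(np.round(plane(d,u,v,34),1))
E
```

```text
red 277 365 0 118
300 118 [ 528.3 -226.4   62. ]
310 118 [ 537.6 -225.3   62. ]
320 118 [ 547.  -224.2   62. ]
330 118 [ 556.3 -223.1   62. ]
342 116 [ 567.3 -220.    62. ]
[ 524.  -220.9   62. ]
[ 570.5 -215.5   62. ]
[ 499.  -267.5   34. ]
[ 605.5 -255.1   34. ]
[ 505.9 -213.4   34. ]
[ 586.  -204.1   34. ]
```

View pics/w16z.png

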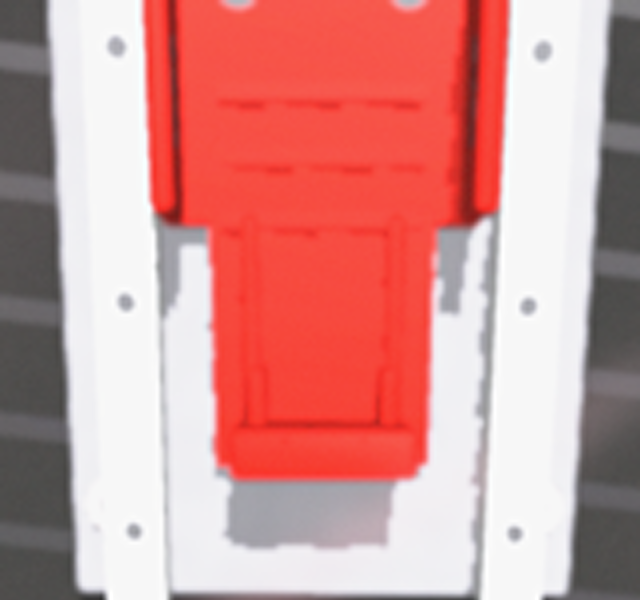

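apply_moves:
  series:
    - [0.2,20,0,0.01,0.001,0,12]
    - [0.2,35,0,0.01,0.001,0,12]
    - [0.2,35,0,0.01,0.001,0,12]
    - [0.2,35,0,0.01,0.001,0,12]
    - [0.2,30,0,0.01,0.001,0,12]
    - [0.2,20,0,0.01,0.001,0,12]
    - [0.2,12,0,0.01,0.001,0,12]
    - [0.2,6,0,0.01,0.001,0,12]
    - [0.2,2,0,0.01,0,0,12]
    - [0.2,0,0,0.01,0,0,12]

```text
time_s: 25.2
tool_pos: [559.9, -254.4, 35.9]
orientation: [-1.46, -0.014, 0.121]
ft_force: [0.4, 0.7, -0.1]
grip_width: 12.0
```

```bash
cat >> h.py <<'E'
def jig(p):
    p=np.asarray(p)[:2]-np.array([510.45,122.1]); y=np.array([-.1078,.9942]); x=np.array([.9942,.1078]); return np.round([p@x,135+p@y],1)
E
python3 - <<'E'
from h import *
st(); print(jig(r.state()['tool_pos']))
d=snap("wrist","w17")
E
```

```text
25.2 [ 559.9 -254.4   35.9] [-1.4598 -0.0136  0.1213] F [ 0.42  0.68 -0.11] 12.0
[   8.6 -244.6]
```

View pics/w17.png

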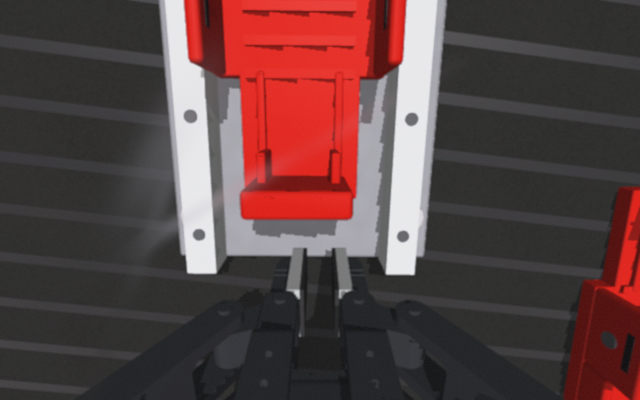

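apply_moves:
  series:
    - [-2,3,0,0,0.003,0.003,12]
    - [-2,3,0,0,0.003,0.003,12]
    - [-2,3,0,0,0.003,0.003,12]
    - [-2,2,1,0,0.003,0.002,12]
    - [-1.5,0.5,2,0,0,0,12]
    - [0,0.2,2,0,0,0,12]
    - [0,0.2,2,0,0,0,12]
    - [0,0,0,0,0,0,12]
    - [0,0,0,0,0,0,12]
    - [0,0,0,0,0,0,12]

```text
time_s: 26.25
tool_pos: [550.2, -248.0, 26.8]
orientation: [-1.462, -0.004, 0.109]
ft_force: [-1.0, -0.5, 0.2]
grip_width: 12.4
```

```bash
python3 - <<'E'
from h import *
st(); print(jig(r.state()['tool_pos']))
E
```

```text
26.25 [ 550.2 -248.    26.8] [-1.4622 -0.0044  0.1085] F [-1.02 -0.49  0.23] 12.4
[  -0.4 -237.2]
```

apply_moves:
  series:
    - [0,0.3,3,0,0,0,12]
    - [0,0.3,3,0,0,0,12]
    - [0,0.4,3,0,0,0,12]
    - [0,0.4,3,0,0,0,12]
    - [0,0.4,3,0,0,0,12]
    - [0,0.4,4,0,0,0,12]
    - [0,0.4,4,0,0,0,12]
    - [0,0.4,4,0,0,0,12]
    - [0,0.4,4,0,0,0,12]
    - [0,0.4,4,0,0,0,12]

```text
time_s: 27.25
tool_pos: [546.2, -211.4, 26.8]
orientation: [-1.464, -0.005, 0.107]
ft_force: [-0.1, -1.4, -0.6]
grip_width: 11.9
```

```bash
python3 - <<'E'
from h import *
st(); print(jig(r.state()['tool_pos']))
d=snap("wrist","w18"); snap("scene","s18",(170,170,390,330),3.6)
E
```

```text
27.25 [ 546.2 -211.4   26.8] [-1.4638 -0.0049  0.1073] F [-0.13 -1.39 -0.59] 11.9
[  -0.4 -200.5]
```

View pics/w18.png

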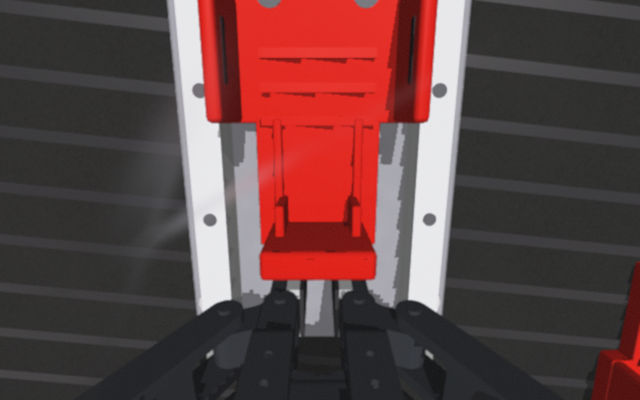

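View pics/s18.png

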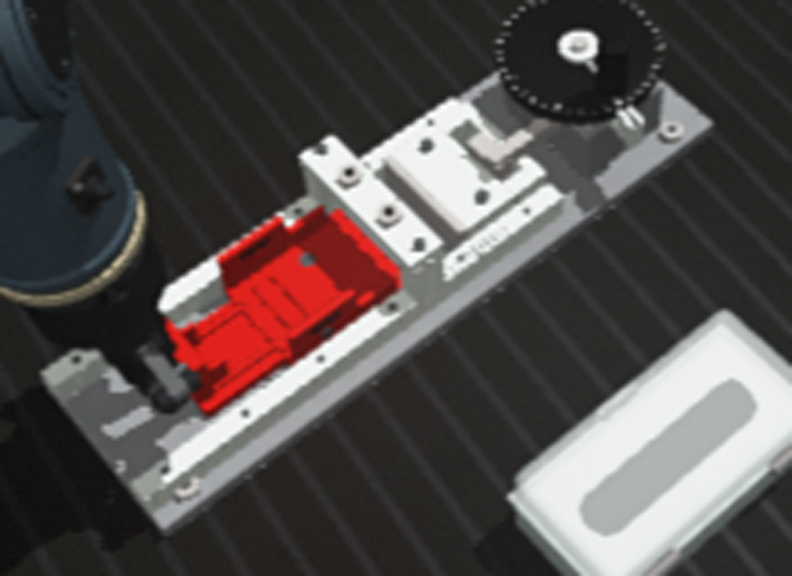

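apply_moves:
  series:
    - [0,0.4,3,0,0,0,12]
    - [0,0.4,3,0,0,0,12]
    - [0,0.4,3,0,0,0,12]
    - [0,0.4,3,0,0,0,12]
    - [0,0.4,3,0,0,0,12]
    - [0,0.4,3,0,0,0,12]
    - [0,0.4,3,0,0,0,12]
    - [0,0.3,2,0,0,0,12]
    - [0,0.2,2,0,0,0,12]
    - [0,0.2,1,0,0,0,12]

```text
time_s: 28.35
tool_pos: [544.0, -184.2, 26.8]
orientation: [-1.466, -0.007, 0.107]
ft_force: [-1.2, -2.9, 1.4]
grip_width: 11.8
```

```bash
python3 - <<'E'
from h import *
st(); print(jig(r.state()['tool_pos']))
snap("scene","s19",(230,190,340,270),7); snap("side","d19",(300,140,400,230),6)
E
```

```text
28.35 [ 544.  -184.2   26.8] [-1.4656 -0.0067  0.1069] F [-1.17 -2.94  1.42] 11.8
[   0.3 -173.2]
```

View pics/s19.png

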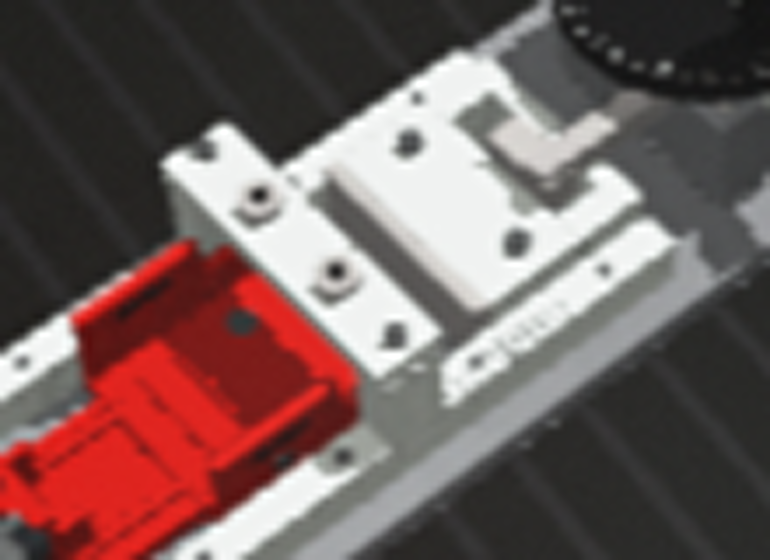

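View pics/d19.png

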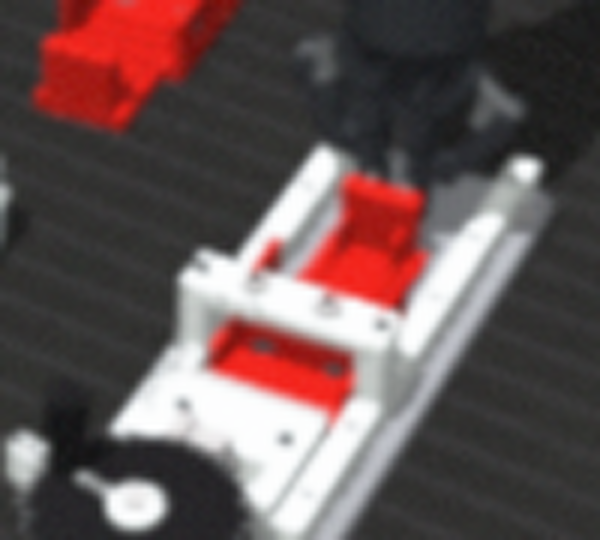

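apply_moves:
  series:
    - [0,0.1,1.5,0,0,0,12]
    - [0,0.1,1.5,0,0,0,12]
    - [0,0.1,1.5,0,0,0,12]
    - [0,0.1,1.5,0,0,0,12]
    - [0,0.1,1.2,0,0,0,12]
    - [0,0.1,1.2,0,0,0,12]
    - [0,0.1,1.2,0,0,0,12]
    - [0,0.1,1.2,0,0,0,12]
    - [0,0.1,1.2,0,0,0,12]
    - [0,0.1,1.2,0,0,0,12]

```text
time_s: 29.45
tool_pos: [542.7, -172.9, 26.9]
orientation: [-1.469, -0.007, 0.105]
ft_force: [0.9, -5.6, -1.4]
grip_width: 11.8
```

```bash
python3 - <<'E'
from h import *
st(); print(jig(r.state()['tool_pos']))
E
```

```text
29.45 [ 542.7 -172.9   26.9] [-1.4688 -0.0075  0.1048] F [ 0.88 -5.63 -1.39] 11.8
[   0.3 -161.8]
```

apply_moves:
  series:
    - [0,0.1,1.0,0,0,0,12]
    - [0,0.1,1.0,0,0,0,12]
    - [0,0.1,1.0,0,0,0,12]
    - [0,0.1,1.0,0,0,0,12]
    - [0,0.1,1.0,0,0,0,12]
    - [0,0.1,1.0,0,0,0,12]
    - [0,0.1,1.0,0,0,0,12]
    - [0,0.1,1.0,0,0,0,12]
    - [0,0.1,1.0,0,0,0,12]
    - [0,0.1,1.0,0,0,0,12]

```text
time_s: 30.45
tool_pos: [542.7, -173.0, 27.0]
orientation: [-1.482, -0.011, 0.097]
ft_force: [-0.1, -5.2, -0.8]
grip_width: 11.9
```

```bash
python3 - <<'E'
from h import *
st(); print(jig(r.state()['tool_pos']))
E
```

```text
30.45 [ 542.7 -173.    27. ] [-1.4817 -0.0111  0.0968] F [-0.05 -5.22 -0.83] 11.9
[   0.2 -161.9]
```

apply_moves:
  series:
    - [0,0.1,1.3,0.001,0,0,12]
    - [0,0.1,1.6,0.001,0,0,12]
    - [0,0.1,1.8,0.001,0,0,12]
    - [0,0.1,1.8,0.001,0,0,12]
    - [0,0.1,1.8,0.001,0,0,12]
    - [0,0.1,1.8,0.001,0,0,12]
    - [0,0.1,1.8,0.001,0,0,12]
    - [0,0.1,1.8,0.001,0,0,12]
    - [0,0.1,1.8,0.001,0,0,12]
    - [0,0.1,1.8,0.001,0,0,12]

```text
time_s: 31.45
tool_pos: [542.6, -173.1, 28.0]
orientation: [-1.493, -0.017, 0.084]
ft_force: [-0.1, -8.7, -1.3]
grip_width: 12.0
```

```bash
python3 - <<'E'
from h import *
st(); print(jig(r.state()['tool_pos']))
E
```

```text
31.45 [ 542.6 -173.1   28. ] [-1.4928 -0.0173  0.084 ] F [-0.06 -8.72 -1.28] 12.0
[   0.2 -161.9]
```

apply_moves:
  series:
    - [0,0.2,1.9,0.001,-0.002,0.001,12]
    - [0,0.2,2.1,0.001,-0.002,0.001,12]
    - [0,0.2,2.1,0.001,-0.002,0.001,12]
    - [0,0.2,2.1,0.001,-0.002,0.001,12]
    - [0,0.2,2.1,0.001,-0.002,0.001,12]
    - [0,0.2,2.1,0.001,-0.002,0.001,12]
    - [0,0.2,2.1,0.001,-0.002,0.001,12]
    - [0,0.2,2.1,0.001,-0.002,0.001,12]
    - [0,0.2,2.1,0.001,-0.002,0.001,12]
    - [0,0.2,2.1,0.001,-0.002,0.001,12]

```text
time_s: 32.45
tool_pos: [542.6, -173.0, 28.5]
orientation: [-1.508, -0.016, 0.09]
ft_force: [0.4, -8.8, -1.0]
grip_width: 11.7
```

```bash
python3 - <<'E'
from h import *
st(); print(jig(r.state()['tool_pos']))
snap("scene","s20",(230,190,340,270),7); snap("side","d20",(300,140,400,230),6)
E
```

```text
32.45 [ 542.6 -173.    28.5] [-1.5081 -0.0162  0.09  ] F [ 0.41 -8.82 -1.02] 11.7
[   0.2 -161.9]
```

View pics/s20.png

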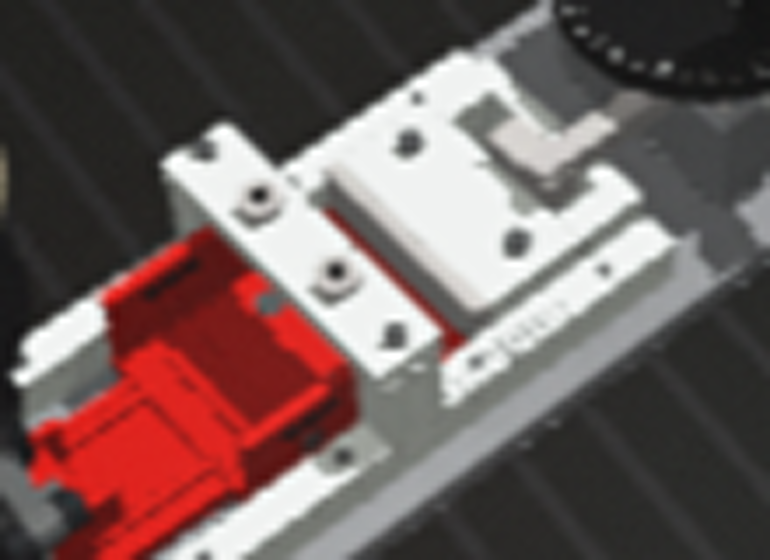

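View pics/d20.png

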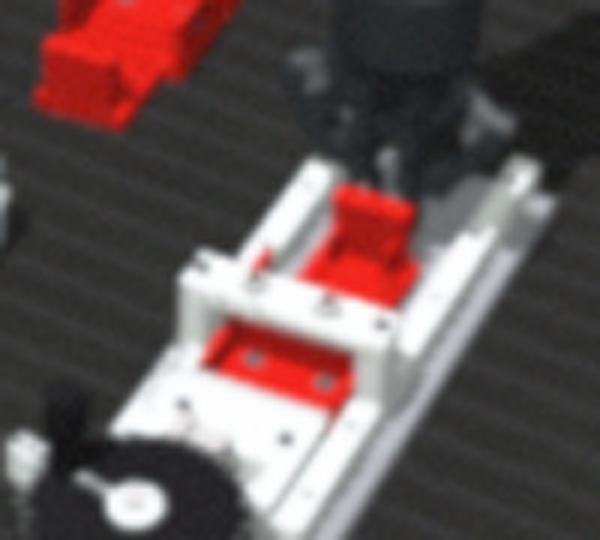

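```bash
python3 - <<'E'
from h import *
import pickle
d=pickle.load(open("pics/s20.pkl","rb"))
R=np.array(d["R"]);t=np.array(d["t"]); print("cam",-R.T@t)
def W(x,y,z): return np.array([510.45,122.1,0])+x*np.array([.9942,.1078,0])+(y-135)*np.array([-.1078,.9942,0])+np.array([0,0,z])
for lab,X in [("face low L",(-38,-2.4,24)),("face low R",(38,-2.4,24)),("face top L",(-40,-2.4,44)),("face top R",(40,-2.4,44)),("nose if short5 R",(38,-7.4,24)),("bridge fr R",(56,-26.5,79)),("bush1",(-20,-40,82)),("bush2",(20,-40,82))]:
    p=(proj(d,W(*X))-[230,190]+.5)*7-.5; print(lab,np.round(p))
E
```

```text
cam [1082.9174412  -305.09172394  899.39973963]
face low L [330. 219.]
face low R [473. 357.]
face top L [322. 180.]
face top R [474. 326.]
nose if short5 R [461. 365.]
bridge fr R [442. 336.]
bush1 [258. 208.]
bush2 [335. 284.]
```

apply_moves:
  series:
    - [0,0.1,2.3,0.002,-0.002,0.001,12]
    - [0,0.1,2.4,0.002,-0.002,0.001,12]
    - [0,0.1,2.5,0.002,-0.002,0.001,12]
    - [0,0.1,2.5,0.002,-0.002,0.001,12]
    - [0,0.1,2.5,0.002,-0.002,0.001,12]
    - [0,0.1,2.5,0.002,-0.002,0.001,12]
    - [0,0.1,2.5,0.002,-0.002,0.001,12]
    - [0,0.1,2.5,0.002,-0.002,0.001,12]
    - [0,0.1,2.5,0.002,-0.002,0.001,12]
    - [0,0.1,2.5,0.002,-0.002,0.001,12]

```text
time_s: 33.55
tool_pos: [542.7, -172.9, 30.5]
orientation: [-1.517, -0.016, 0.093]
ft_force: [0.6, -8.7, -1.0]
grip_width: 11.9
```

```bash
python3 - <<'E'
from h import *
st(); print(jig(r.state()['tool_pos']))
E
```

```text
33.55 [ 542.7 -172.9   30.5] [-1.5174 -0.0163  0.0929] F [ 0.64 -8.72 -0.95] 11.9
[   0.2 -161.8]
```

apply_moves:
  series:
    - [0,0.4,2.4,0.004,-0.002,0.002,12]
    - [0,0.4,2.5,0.005,-0.002,0.002,12]
    - [0,0.4,2.5,0.005,-0.002,0.002,12]
    - [0,0.4,2.5,0.005,-0.002,0.002,12]
    - [0,0.4,2.5,0.005,-0.002,0.002,12]
    - [0,0.4,2.5,0.005,-0.002,0.002,12]
    - [0,0.4,2.5,0.005,-0.002,0.002,12]
    - [0,0.4,2.5,0.005,-0.002,0.002,12]
    - [0,0.4,2.5,0.005,-0.002,0.002,12]
    - [0,0.4,2.5,0.005,-0.002,0.002,12]

```text
time_s: 34.55
tool_pos: [542.7, -172.9, 29.6]
orientation: [-1.497, -0.006, 0.096]
ft_force: [1.8, -10.1, -0.8]
grip_width: 12.1
```

```bash
python3 - <<'E'
from h import *
st(); print(jig(r.state()['tool_pos']))
E
```

```text
34.55 [ 542.7 -172.9   29.6] [-1.4973 -0.0063  0.0962] F [  1.82 -10.08  -0.81] 12.1
[   0.3 -161.7]
```

apply_moves:
  series:
    - [0,0.3,2.5,0.004,-0.001,0.001,12]
    - [0,0.3,2.5,0.004,-0.001,0.001,12]
    - [0,0.3,2.5,0.004,-0.001,0.001,12]
    - [0,0.3,2.5,0.004,-0.001,0.001,12]
    - [0,0.3,2.5,0.004,-0.001,0.001,12]
    - [0,0.3,2.5,0.004,-0.001,0.001,12]
    - [0,0.3,2.5,0.004,-0.001,0.001,12]
    - [0,0.3,2.5,0.004,-0.001,0.001,12]
    - [0,0.3,2.5,0.004,-0.001,0.001,12]
    - [0,0.3,2.5,0.004,-0.001,0.001,12]

```text
time_s: 35.55
tool_pos: [542.6, -172.8, 29.8]
orientation: [-1.486, -0.006, 0.089]
ft_force: [0.6, -9.8, -1.0]
grip_width: 12.1
```

```bash
python3 - <<'E'
from h import *
st(); print(jig(r.state()['tool_pos']))
E
```

```text
35.55 [ 542.6 -172.8   29.8] [-1.4865 -0.0058  0.0887] F [ 0.61 -9.76 -1.  ] 12.1
[   0.2 -161.7]
```

apply_moves:
  series:
    - [0,0,0,0,0,0,12]
    - [0,0,-1,0,0,0,12]
    - [0,0,-3,0,0,0,12]
    - [0,0,-8,0,0,0,12]
    - [0,0,-12,0,0,0,12]
    - [0,-2,-15,0,0,0,12]
    - [0,-20,-10,0,0,0,12]
    - [0,-30,0,0,0,0,12]
    - [0,-40,0,0,0,0,12]
    - [0,-40,0,0,0,0,12]

```text
time_s: 36.55
tool_pos: [543.5, -239.2, 154.8]
orientation: [-1.48, 0.007, 0.087]
ft_force: [1.0, -0.7, 0.2]
grip_width: 11.9
```

```bash
python3 - <<'E'
from h import *
st(); print(jig(r.state()['tool_pos']))
d=snap("wrist","w21");snap("scene","s21",(170,170,390,330),3.6)
E
```

```text
36.55 [ 543.5 -239.2  154.8] [-1.4798  0.0067  0.087 ] F [ 0.96 -0.73  0.18] 11.9
[  -6.1 -227.7]
```

View pics/w21.png

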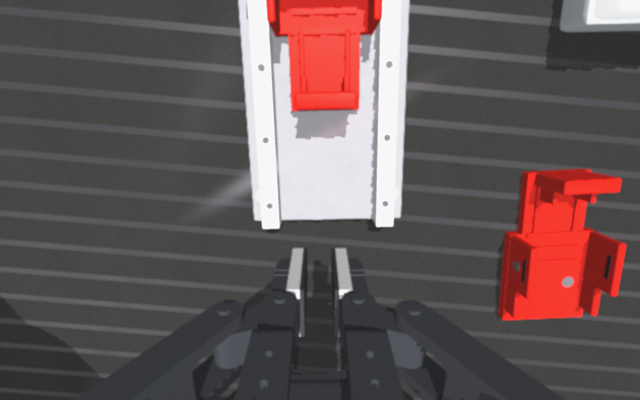

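View pics/s21.png

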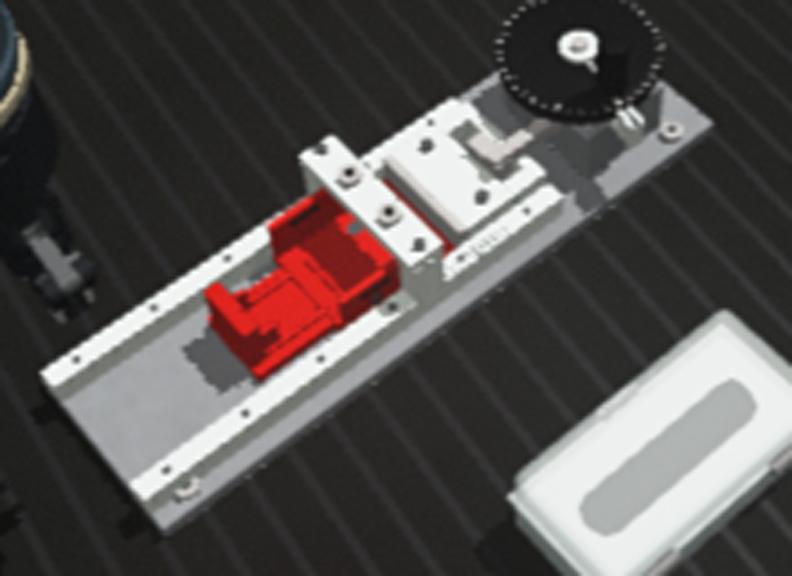

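apply_moves:
  series:
    - [0,-40,0,-0.01,0,0,12]
    - [0,-30,10,-0.01,0,0,12]
    - [0,-10,25,-0.01,0,0,12]
    - [0,0,30,-0.01,0,0,12]
    - [0,0,30,-0.01,0,0,12]
    - [0,0,30,-0.01,0,0,12]
    - [0,0,30,-0.01,0,0,12]
    - [0,0,30,-0.01,0,0,12]
    - [0,0,20,0,0,0,12]
    - [0,0,10,0,0,0,12]

```text
time_s: 37.65
tool_pos: [528.9, -40.8, 247.8]
orientation: [-1.572, -0.002, 0.07]
ft_force: [-0.3, 0.1, 0.3]
grip_width: 11.7
```

```bash
python3 - <<'E'
from h import *
st(); print(jig(r.state()['tool_pos']))
d=snap("wrist","w22")
E
```

```text
37.65 [528.9 -40.8 247.8] [-1.5722 -0.0019  0.0704] F [-0.28  0.14  0.3 ] 11.7
[  0.8 -29. ]
```

View pics/w22.png

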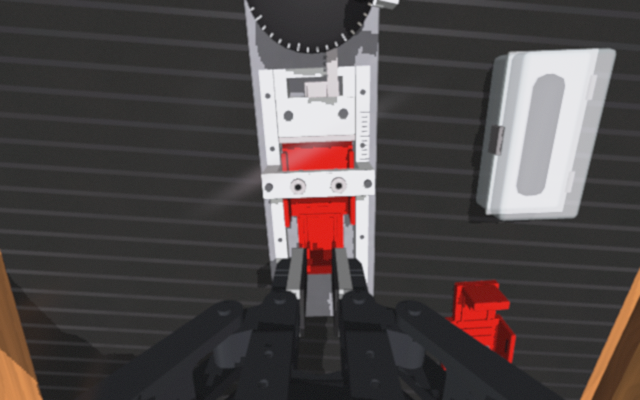

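apply_moves:
  series:
    - [0,0,10,0,0,0,12]
    - [0,0,20,0,0,0,12]
    - [0,0,20,0,0,0,12]
    - [0,0,20,0,0,0,12]
    - [0,0,15,0,0,0,12]
    - [0,0,10,0,0,0,12]
    - [0,0,5,0,0,0,12]
    - [0,0,0,0,0,0,12]
    - [0,0,0,0,0,0,12]
    - [0,0,0,0,0,0,12]

```text
time_s: 38.7
tool_pos: [523.8, 53.3, 246.2]
orientation: [-1.576, -0.0, 0.056]
ft_force: [0.2, 0.5, 0.3]
grip_width: 12.2
```

```bash
python3 - <<'E'
from h import *
st()
d=snap("wrist","w23"); ticks(d,-.12); both(d,-.13)
im=d["image"][:,:,::-1]; cv2.imwrite("pics/w23z.png",cv2.resize(im[25:325,205:405],None,fx=2,fy=2,interpolation=cv2.INTER_CUBIC))
E
```

```text
38.7 [523.8  53.3 246.2] [-1.5757e+00 -2.0000e-04  5.5800e-02] F [0.21 0.46 0.29] 12.2
ticks 3 of 3 spread 0.0004 theta mod -0.1211 alt -0.278 0.036
centre [510.44305247 121.7592656 ] 9
zero -0.1332 ptr -0.11 diff -0.0232
zero -0.1178 ptr -0.105 diff -0.0128
```

View pics/w23z.png

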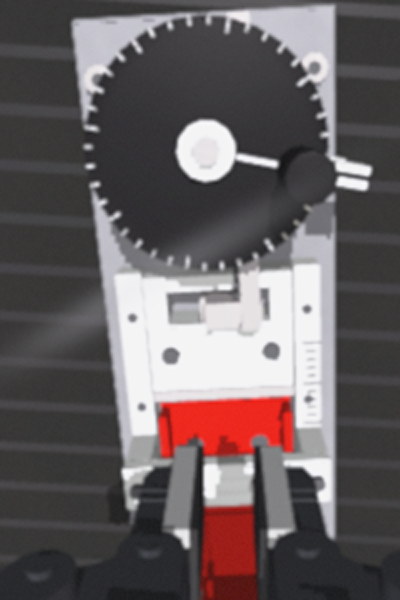

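```bash
python3 - <<'E'
from bench import r
print(r.job_done()); print(r.state()['time_s'])
E
```

```text
the job is handed in; nothing more can be done
None
the job is handed in; nothing more can be done
```

The wheel is set on the pointer from the clockwise side, the binding lies against the stop, and I handed the job in at about 39 s with the gripper clear of everything.

**Wheel:** My first clockwise approach ended about 0.03 rad past the pointer. I backed off again to about 1.3 rad beyond it and brought the line up clockwise only. In the last picture the zero line is still 0.01–0.03 rad (about 1°) clockwise of the pointer line, because my estimates differ. I left that small overshoot. The drive block bears on the front wall of the slot, so the slack is taken up.

**Binding:** After letting go of the crank I slid it along the channel until it stopped moving. The nose looks in contact with the stop in the scene picture, and the pushing position agreed within about 2 mm with where I expected the stop. I pushed for about 5 s at 8.7 to 10.1 N, with about 10 N over the last second. I read the force only at the end of each one-second move; the highest reading was 10.1 N. Sliding drag of roughly 1.5 to 3 N means the nose itself saw somewhat less. The pushing position stayed within about 0.2 mm, so the stop did not give way.

**Other things:** I did not touch anything else on the mat.

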